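# Load a dry-block incubator, seat its temperature probe and lock it with the cam clamp

### The arm

A 6-joint arm with a two-finger parallel gripper is mounted at the origin on the work surface. World frame = base frame: x ahead of the robot, y to its left, z up, the work surface at z = 0. Lengths are in mm, angles in rad, forces in N, time in s.
With the tool pointing down it reaches from about 350 to 875 mm from the base axis. Payload 4.2 kg.
Tool frame: the origin (TCP) lies on the centre line of the jaws, within the pads' length; the fingertips stand 14 mm ahead of it and the grasp point (between the pads) lies 5 mm behind it; z points along the fingers, y is the direction in which the jaws open and shut (so a half turn about z gives the same grasp; the last joint's range is limited). The gripper opens to 87 mm and grips with 3 to 60 N. Pads are 19 mm wide; open, the fingers measure 117 mm over their backs; the gripper's body (75 mm by 190 mm) begins 51 mm behind the grasp point.
Start: joints at [-1.068, 0.385, 0.008, 0, -1.194, -0.259], TCP at [150.887, -606.492, 236.55] pointing down, gripper open.
Joint ranges: [-3.14, 3.14], [-1.21, 2.06], [-1.07, 1.41], [-3.16, 2.05], [-2.99, -0.16], [-3.1, 3.1]. Speed limits (rad/s): [2.79, 2.79, 3.14, 3.14, 3.14, 3.14].

### API

Orientations are given as a rotation vector (axis times angle).
In Python, from cell import * gives the robot as it stands.
- The arm moves only by the shell command python3 -m crank 'ROWS' [FORCE]. ROWS is a JSON object of lists of equal length, an entry for each row: "offset": the shift along the tool's x, y, z in cm, a list of three; "rot": the turn, a rotation vector about the tool's x, y, z in degrees, a list of three; "fingers": the finger opening in cm, from 0 to 8.7. In form: {"offset": [[x, y, z], ...], "rot": [[wx, wy, wz], ...], "fingers": [fingers, ...]}. A call has 1 to 8 rows; each row shifts and turns the commanded pose from where the row before left it, along the tool's axes as they then stand; what a row does not reach is not made up. A row lasts 1/10 s, in which the tool goes at most 50 mm and 8.59 degrees, less where a joint would pass 70% of its speed; a pose out of reach is approached as far as the arm can. A call with a gripper value outside its range is refused whole. The fingers move at their own pace and stop on an object; FORCE is the grip in N (left out, the last holds). Time passes only in rows, so rows that do not move let the fingers close. It gives the time, the measured TCP pose, the force and the opening at its end, in the units of the state.
- read_state(): the state, without advancing time (a new reading comes with each control period).
- get_image(name): name is "scene" or "top" or "wrist"; returns the picture (384x512x3 uint8, red, green, blue); there is no depth.
- camera_params(name): a dict with "fx", "fy", "cx", "cy" (pixels), "origin" and "orientation" of the camera in the world. Camera axes: x right, y up, looking along -z (the intrinsics and any distortion apply to the point x, -y, -z); pixel columns grow to the right and rows downward; lengths in mm; the calibration is good to about 2 mm. A picture is of the moment at which its call begins: read the wrist's pose just before it. camera_params takes no time and is no camera call; for the wrist camera it gives the pose at the moment of the call.
- hand_in(): hands the job in, once; it reports no verdict.
The state is a dict: "t": time; "joints": joint angles; "joint_velocities": joint speeds; "joint_efforts": joint torques, N m; "ee_pos": TCP position; "eef_rot": TCP orientation; "ft_force": force on the tool from outside, world axes, zero at the start; "torque": the same for the moment, N m; "grip_width": finger opening in mm.
Only numpy, scipy, OpenCV 4.12 (cv2) and the standard library are available. Lean on these libraries where they do the work, as an engineer would, in place of code of your own. Each camera call takes 0.05 s, during which the arm holds its last target. There are 200 camera calls.

### The job

Set up the dry-block incubator for a run: stand every sample pot from the bench in a pocket of the block, and lower the temperature probe gently until it bottoms out in its bore. Then lock the probe there: turn the brass adjuster nut until the cam lever, swung down from upright, meets firm resistance about midway, and close the lever fully. When the pots are all in and the probe is locked, press the start button, and leave the tube rack and the dishes where they are.

Things in the scene. Friction and masses are not known exactly. Their poses are not given: they have to be found in the camera images.
- incubator: white dry-block incubator, fixed; origin on the bench; x away from its panel side (which faces the robot), y to the left seen from there, z up. Housing x -120 to 110, y -155 to 185, top z 84 mm; blocks' top z 95 mm. A grey clamp head (40 x 200 mm, z 120 to 150 mm, centre x 0, y -110) on a column at x 78 mm carries probe (y -115), steel gland plate, nut (y -30) and lever (y -190).
- pocket1 (a point): centre of the floor of a round pocket in the block, 50 mm in diameter, 8 mm deep (the block's top face is 8 mm above this point); the four pockets form a square of 78 mm pitch
- pocket2 (a point): centre of the floor of a round pocket in the block, 50 mm in diameter, 8 mm deep (the block's top face is 8 mm above this point); the four pockets form a square of 78 mm pitch
- pocket3 (a point): centre of the floor of a round pocket in the block, 50 mm in diameter, 8 mm deep (the block's top face is 8 mm above this point); the four pockets form a square of 78 mm pitch
- pocket4 (a point): centre of the floor of a round pocket in the block, 50 mm in diameter, 8 mm deep (the block's top face is 8 mm above this point); the four pockets form a square of 78 mm pitch
- pot1: a squat white sample pot with a plain steel screw cap, an upright cylinder 46 mm in diameter and 40 mm tall, 85 g; origin at the centre of its underside, z up. Stands on the bench at the start; from start to start two to four pots are present (None if absent)
- pot2: a squat white sample pot with a plain steel screw cap, an upright cylinder 46 mm in diameter and 40 mm tall, 85 g; origin at the centre of its underside, z up. Stands on the bench at the start; from start to start two to four pots are present (None if absent)
- pot3: a squat white sample pot with a plain steel screw cap, an upright cylinder 46 mm in diameter and 40 mm tall, 85 g; origin at the centre of its underside, z up. Stands on the bench at the start; from start to start two to four pots are present (None if absent)
- pot4: a squat white sample pot with a plain steel screw cap, an upright cylinder 46 mm in diameter and 40 mm tall, 85 g; origin at the centre of its underside, z up. Stands on the bench at the start; from start to start two to four pots are present (None if absent)
- bore_floor (a point): bottom of the probe bore, a 12 mm wide blind hole straight below the probe, 45 to 65 mm below its mouth (top of the block, z 95 mm), different from start to start; out of sight
- probe_tip (a point): lower end of the temperature probe, an 8 mm steel rod that slides vertically in the clamp head; held up by a drag of about 5 N when not locked, so it stays where it is left
- probe_knob (a point): middle of the black knob on top of the probe, 26 mm in diameter and 23 mm tall, 178 mm above the tip
- probe (a joint): how far the probe has been pushed down (m); 0 is fully up with the tip 20 mm above the bore's mouth, it starts at 0 to 10 mm and bottoms out somewhere between 65 and 85 mm. Push it down with less than 40 N on the bottom
- nut_grip (a point): middle of the grip of the brass adjuster nut, a fluted knob 30 mm in diameter and 22 mm tall on a vertical axis, 85 mm to the left (+y) of the probe; its grip spans 11 mm below to 11 mm above this point, the gland plate lies 30 to 45 mm below this point
- nut (a joint): turn of the nut (rad), 0 to 12, growing clockwise seen from above; starts slack at 0 to 1.2. It turns in place; clockwise drives its end of the gland plate down and brings the lever's resistance earlier, by about 0.14 rad of lever per rad of nut near midway. The reading for midway differs from start to start, about 3.5 to 8.5. Takes about 0.6 N m; turn it with the lever open or unloaded
- lever_pin (a point): axis of the cam lever's pin, parallel to the incubator's x axis, 75 mm to the right (-y) of the probe
- lever_grip (a point): grip point on the cam lever, 78 mm from the pin, on its black end: 16 mm wide along the incubator's x, 10 mm thick, reaching from 49 to 95 mm from the pin
- cam_lever (a joint): angle of the lever (rad): 0 upright (open), swings down towards the incubator's -y to its stop at 1.56, level (closed); starts at 0 to 0.2. Moves freely (1 N at the grip point) and stays where left, until its cam meets the gland plate: then 5 N within 0.15 rad and, well adjusted, 8 to 18 N at most, easing over the last 0.1 rad; past centre it stays shut. Slack: hardly any. Tight: over 22 N
- gland (a joint): how far the cam has sprung the gland plate, which squeezes a rubber sleeve on to the probe (rad): 0 with the lever open; with the lever closed about 0.055 if the resistance came midway, less (to 0) if the nut is slack, more if it is tight; about 0.02 more per rad of nut
- start_top (a point): top of the green start button, 22 mm wide, on the housing's top near the panel side; pressed straight down
- start (a joint): travel of the start button (m), 0 released to 0.005 fully down, sprung, about 4 N
- tube_rack: bystander: white wire rack with three yellow-capped tubes, 70 x 210 mm, up to 105 mm tall; origin at the centre of its underside
- dish_stack: bystander: stack of four culture dishes, 90 mm in diameter, 60 mm tall; origin at the centre of its underside
There are look-alikes about, which are no part of the job. Leave any green look-alike of the pot4 alone.

How it is judged:
By the outcome, as a careful person would: the job done as asked, in the order asked, and still so for the second after the job is handed in, with the robot touching nothing.
Of pot1, pot2, pot3, pot4 only 2 to 4 are there at a start; the rules pass over those that are not, and their reading is None.
At some moment in a run one of pot1, pot2, pot3, pot4 may be knocked a few centimetres aside while the robot is not near it.
It also fails if it takes over 210 s, if anything falls off the work surface, if the arm or the gripper's body presses on something with over 40 N, if the wrist force passes 120 N, or if a joint passes its speed limit or range.

## Working session

There is one attempt and no reset: what is moved stays moved. The work goes in short steps, Python scripts to look and compute and a shell command to move; the robot and the scene stay as the last step left them, time stands still between calls to the robot, and variables do not carry over. Pictures are saved under pics/ and viewed, about 12 in all and at most 16, crops included, and the job is handed in when it is done.

```bash
ls; mkdir -p pics
python3 - <<'E'
from cell import *
import cv2,numpy as np
s=read_state();print({k:np.round(v,3).tolist() for k,v in s.items()})
for n in("scene","top","wrist"):
    im=get_image(n);cv2.imwrite(f"pics/{n}0.png",im[:,:,::-1]);print(n,camera_params(n))
a=cv2.imread("pics/scene0.png");b=cv2.imread("pics/top0.png")
cv2.imwrite("pics/w0.png",cv2.resize(a,(800,600)));cv2.imwrite("pics/t0.png",cv2.resize(b,(800,600)))
E
```

```text
pics
{'t': 0.0, 'joints': [-1.068, 0.386, 0.007, -0.001, -1.194, -0.259], 'joint_velocities': [-0.0, 0.0, 0.001, -0.0, -0.001, -0.0], 'joint_efforts': [-0.001, -39.067, 18.74, 4.22, 0.011, -0.0], 'ee_pos': [150.765, -605.945, 235.432], 'eef_rot': [0.382, -3.118, -0.003], 'ft_force': [-0.49, 0.104, 0.456], 'torque': [0.012, -0.013, -0.021], 'grip_width': 86.841}
scene {'fx': 430.51754604781934, 'fy': 430.51754604781934, 'cx': 252.54749760274518, 'cy': 194.62593539678687, 'origin': array([1200.5979833 ,  432.18955877,  945.78015482]), 'orientation': array([0.50041402, 0.85165657, 1.97471116])}
top {'fx': 405.76193024238336, 'fy': 405.76193024238336, 'cx': 251.99125137605316, 'cy': 191.97074282469686, 'origin': array([ 286.79576776,   -5.46019382, 1378.92468793]), 'orientation': array([ 0.1577499 , -0.12009292, -1.57175528])}
wrist {'fx': 275.0307032137696, 'fy': 275.0307032137696, 'cx': 258.12780331585435, 'cy': 191.6370305274321, 'origin': array([  82.02336857, -623.90438498,  384.29883784]), 'orientation': array([-0.18582703, -0.24253586,  1.80205682])}
```

View pics/t0.png

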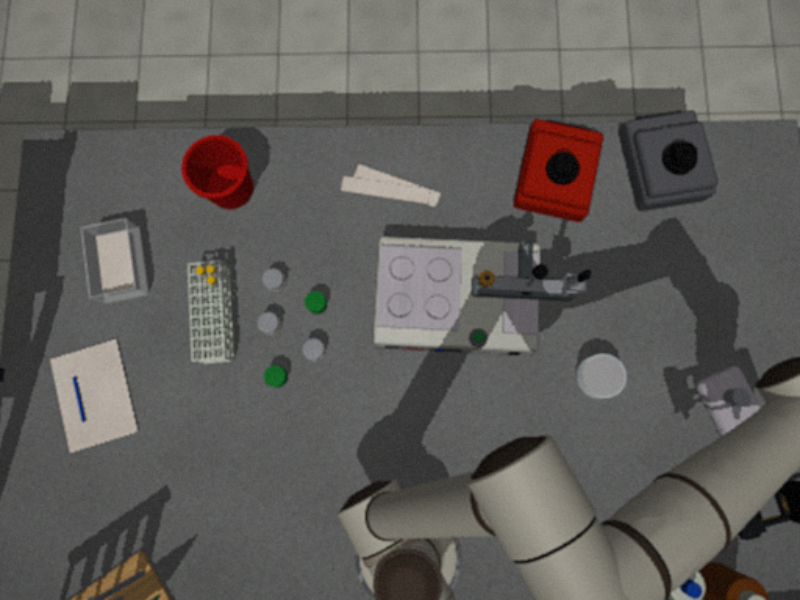

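View pics/w0.png

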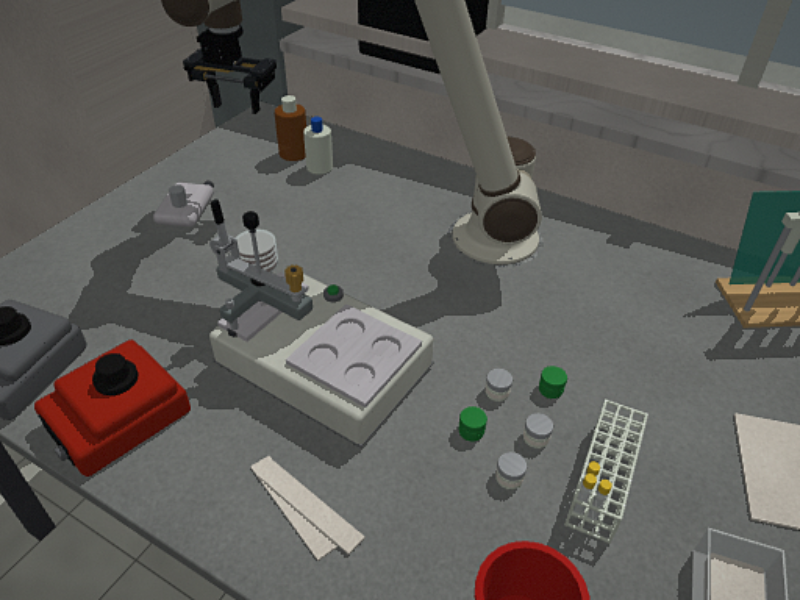

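The top view shows three steel-capped pots, at 800-wide pixels (273,278), (268,321) and (313,349). The look-alikes are two green-capped pots at (316,301) and (275,376), left alone. The incubator's pockets are at about (401,267), (439,269), (400,305) and (438,307), the nut at (486,278), the knob at (540,271), the lever end at (585,275) and the start button at (478,337).

```bash
cat > h.py <<'E'
from cell import *
import cv2,numpy as np
from scipy.spatial.transform import Rotation as R
def ray(n,uv,p=None):
    p=p or camera_params(n)
    d=np.array([(uv[0]-p['cx'])/p['fx'],-(uv[1]-p['cy'])/p['fy'],-1.])
    return np.array(p['origin']),R.from_rotvec(p['orientation']).apply(d)
def onz(n,uv,z,p=None):
    o,d=ray(n,uv,p);return o+d*(z-o[2])/d[2]
def proj(n,P,p=None):
    p=p or camera_params(n)
    q=R.from_rotvec(p['orientation']).inv().apply(np.atleast_2d(P)-p['origin'])
    return np.c_[p['cx']-p['fx']*q[:,0]/q[:,2],p['cy']+p['fy']*q[:,1]/q[:,2]]
def tri(rs):
    A=0;b=0
    for o,d in rs:
        d=d/np.linalg.norm(d);M=np.eye(3)-np.outer(d,d);A=A+M;b=b+M@o
    return np.linalg.solve(A,b)
E
python3 - <<'E'
from h import *
for n in("top","scene"):
    im=cv2.imread(f"pics/{n}0.png");
    c=im[145:232,232:392] if n=="top" else im[115:295,130:290]
    k=5 if n=="top" else 3.3
    cv2.imwrite(f"pics/{n}c.png",cv2.resize(c,None,fx=k,fy=k,interpolation=cv2.INTER_CUBIC))
E
python3 - <<'E'
from h import *
im=cv2.imread("pics/top0.png");sub=im[160:250,150:222];
g=cv2.cvtColor(sub,cv2.COLOR_BGR2GRAY)
hsv=cv2.cvtColor(sub,cv2.COLOR_BGR2HSV)
m=((g>112)).astype(np.uint8)
n,l,st,ce=cv2.connectedComponentsWithStats(m)
for s,c in zip(st[1:],ce[1:]):
    if s[4]>20: print(s, c+[150,160], onz("top",c+[150,160],40).round(1))
E
```

```text
[ 18  12  12  13 118] [173.62711864 177.92372881] [576.6 291.9  40. ]
[ 15  40  13  14 125] [170.768 206.312] [479.5 298.5  40. ]
[ 44  57  13  14 133] [199.66917293 223.33082707] [421.8 200.3  40. ]
```

View pics/topc.png

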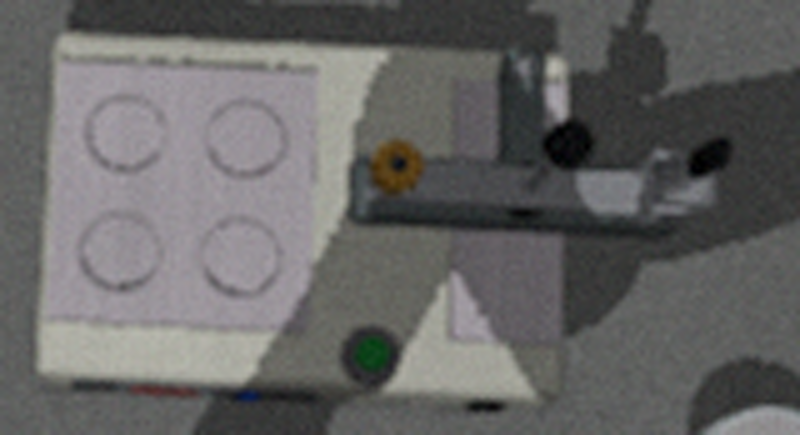

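View pics/scenec.png

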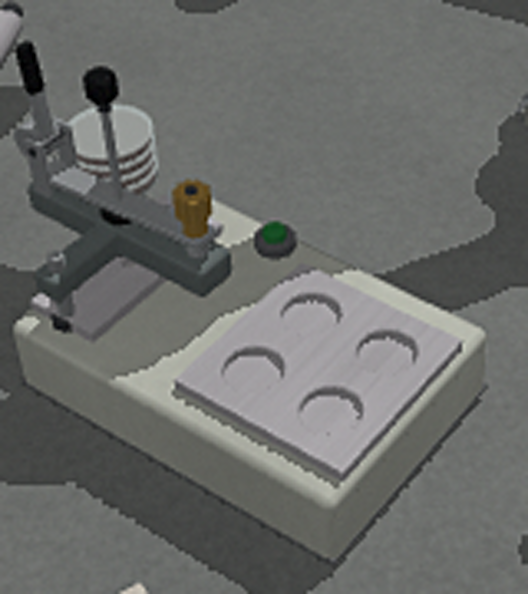

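The crops show the pockets, nut (397,166 in the top crop), knob (569,143), upright lever (712,155) and green button (371,352) clearly.

Run:
```python
from h import *
T=lambda u,v:(u/5+232-.4,v/5+145-.4)
S=lambda u,v:(u/3.3+130-.35,v/3.3+115-.35)
P=[onz("top",T(*q),95) for q in((125,133),(246,138),(120,251),(241,256))]
print(np.round(P,1))
x=(P[0]+P[1]-P[2]-P[3]); y=P[0]+P[2]-P[1]-P[3]
print("len",np.linalg.norm(x)/2,np.linalg.norm(y)/2,"ang",np.degrees(np.arctan2(x[1],x[0])),np.degrees(np.arctan2(-y[0],y[1])))
Ps=[onz("scene",S(*q),95) for q in((331,407),(253,366),(388,348),(311,311))]
print("scene pockets",np.round(Ps,1))
for n,a,b in(("knob",(569,143),(101,85)),("nut",(397,166),(192,193)),("btn",(371,352),(274,233)),):
    print(n,tri([ray("top",T(*a)),ray("scene",S(*b))]).round(1))
C=(np.sum(P,0)/4)
print("centre",C)
```

```text
[[584.6   9.8  95. ]
 [580.6 -68.5  95. ]
 [507.   13.4  95. ]
 [503.2 -64.1  95. ]]
len 77.65766868006808 78.03445117621713 ang -2.9723292501130585 -2.8869213093104817
scene pockets [[583.2   7.4  95. ]
 [579.3 -70.9  95. ]
 [504.4  12.3  95. ]
 [501.6 -65.9  95. ]]
knob [ 533.  -236.5  283.6]
nut [ 536.5 -151.4  212.5]
btn [ 440.5 -145.5   99.9]
centre [543.84635913 -27.33865807  95.        ]
```

Plan: pots first, one at a time, with the jaws along the incubator's x. Then the probe, the nut and lever, and the button last. I start by turning the tool to line up with the incubator and raising it.

```bash
cat > go.py <<'E'
import sys
from h import *
s=read_state();p=np.array(s['ee_pos']);M=R.from_rotvec(s['eef_rot'])
x=M.as_matrix()
print("t",s['t'],"pos",p.round(1),"grip",round(s['grip_width'],1),"F",np.round(s['ft_force'],1),"yawx",np.degrees(np.arctan2(x[1,0],x[0,0])).round(2),"tilt",np.degrees(np.arccos(-x[2,2])).round(2),"J",np.round(s['joints'],2))
for a in sys.argv[1:]:
    T=np.array([float(v) for v in a.split(',')])
    print(a,"-> cm",(M.inv().apply(T-p)/10).round(2)); p=T
E
cat > pots.py <<'E'
from h import *
im=get_image("top")[:,:,::-1];sub=im[150:260,140:240]
hsv=cv2.cvtColor(sub,cv2.COLOR_BGR2HSV);g=cv2.cvtColor(sub,cv2.COLOR_BGR2GRAY)
m=((g>112)&(hsv[:,:,1]<70)).astype(np.uint8)
n,l,st,ce=cv2.connectedComponentsWithStats(m)
for s,c in zip(st[1:],ce[1:]):
    if 70<s[4]<200 and s[0]>8: print(s[4],(c+[140,150]).round(1), onz("top",c+[140,150],40).round(1))
gm=cv2.inRange(hsv,(45,100,30),(80,255,255));n,l,st,ce=cv2.connectedComponentsWithStats(gm)
for s,c in zip(st[1:],ce[1:]):
    if s[4]>40: print("green",onz("top",c+[140,150],40).round(1))
E
python3 -m crank '{"offset":[[0,0,-1],[0,0,-1],[0,0,-1],[0,0,-1],[0,0,-1],[0,0,-1],[0,0,-1],[0,0,0]],"rot":[[0,0,-8.5],[0,0,-8.5],[0,0,-8.5],[0,0,-8.5],[0,0,-8.5],[0,0,-8.5],[0,0,-8.5],[0,0,-8.5]],"fingers":[7,7,7,7,7,7,7,7]}' 20
python3 -m crank '{"offset":[[0,0,0],[0,0,0]],"rot":[[0,0,-5.2],[0,0,0]],"fingers":[7,7]}'
python3 go.py 440,-120,305 421.8,200.3,150; python3 pots.py
```

```text
t: 0.95
ee_pos: [151.0, -607.0, 308.0]
eef_rot: [2.067, -2.364, 0.004]
ft_force: [-0.1, 0.1, 0.9]
grip_width: 69.9
t: 1.15
ee_pos: [150.9, -606.3, 306.2]
eef_rot: [-2.165, 2.276, 0.001]
ft_force: [0.9, 0.4, -0.5]
grip_width: 70.3
t 1.15 pos [ 150.9 -606.3  306.2] grip 70.3 F [ 0.9  0.4 -0.5] yawx -92.85 tilt 0.05 J [-1.07  0.35  0.13 -0.   -1.35  1.02]
440,-120,305 -> cm [-50.   -26.46   0.15]
421.8,200.3,150 -> cm [-31.89   3.41  15.53]
120 [173.6 178.1] [575.9 291.9  40. ]
129 [170.7 206.3] [479.6 298.6  40. ]
133 [199.8 223.3] [421.8 199.9  40. ]
green [524.  195.3  40. ]
green [366.2 277.8  40. ]
```

```bash
python3 -m crank '{"offset":[[-3.6,-1.9,0],[-3.6,-1.9,0],[-3.6,-1.9,0],[-3.6,-1.9,0],[-3.6,-1.9,0],[-3.6,-1.9,0],[-3.6,-1.9,0]],"rot":[[0,0,0],[0,0,0],[0,0,0],[0,0,0],[0,0,0],[0,0,0],[0,0,0]],"fingers":[7,7,7,7,7,7,7]}'
python3 -m crank '{"offset":[[-3.6,-1.9,0],[-3.6,-1.9,0],[-3.6,-1.9,0],[-3.6,-1.9,0],[-3.6,-1.9,0],[-3.6,-1.9,0],[-3.6,-1.8,0]],"rot":[[0,0,0],[0,0,0],[0,0,0],[0,0,0],[0,0,0],[0,0,0],[0,0,0]],"fingers":[7,7,7,7,7,7,7]}'
python3 -m crank '{"offset":[[-4,0.4,0.4],[-4,0.4,0.4],[-4,0.4,0.4],[-4,0.4,0.4],[-4,0.4,2.5],[-4,0.4,3.5],[-4,0.5,4],[-3.9,0.5,4]],"rot":[[0,0,0],[0,0,0],[0,0,0],[0,0,0],[0,0,0],[0,0,0],[0,0,0],[0,0,0]],"fingers":[7,7,7,7,7,7,7,7]}'
python3 -m crank '{"offset":[[0,0,0]],"rot":[[0,0,0]],"fingers":[7]}'
python3 go.py 421.8,200,28
python3 - <<'E'
from h import *
cv2.imwrite("pics/wr1.png",get_image("wrist")[:,:,::-1])
E
```

```text
t: 1.9
ee_pos: [296.6, -359.9, 306.5]
eef_rot: [-2.163, 2.278, -0.0]
ft_force: [1.1, 0.2, -0.6]
grip_width: 69.9
t: 2.6
ee_pos: [441.0, -114.6, 306.7]
eef_rot: [-2.164, 2.277, -0.0]
ft_force: [1.0, -0.2, -0.7]
grip_width: 70.0
t: 3.4
ee_pos: [422.8, 194.2, 161.1]
eef_rot: [-2.163, 2.276, -0.0]
ft_force: [1.0, 0.2, -0.6]
grip_width: 69.7
t: 3.5
ee_pos: [420.6, 193.7, 157.3]
eef_rot: [2.161, -2.268, -0.002]
ft_force: [0.5, -0.1, 0.2]
grip_width: 69.9
t 3.5 pos [420.6 193.7 157.3] grip 69.9 F [ 0.5 -0.1  0.2] yawx -92.76 tilt 0.52 J [ 0.78  0.19 -0.48 -0.   -0.9  -0.83]
421.8,200,28 -> cm [-0.71 -0.18 12.93]
```

View pics/wr1.png

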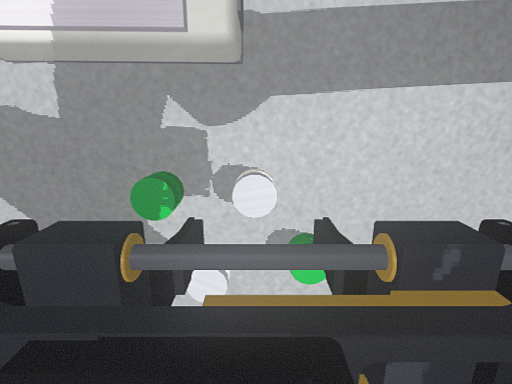

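The wrist picture shows the steel-capped pot at (254,195) between the fingers, with the green ones at (155,195) and (310,258), clear of them.

```bash
python3 - <<'E'
from h import *
p=camera_params("wrist");print(onz("wrist",(254.5,196),40,p).round(1))
E
python3 -m crank '{"offset":[[-0.7,-0.15,3],[0,0,4],[0,0,3.5],[0,0,2.2],[0,0,0.2],[0,0,0]],"rot":[[0,0,0],[0,0,0],[0,0,0],[0,0,0],[0,0,0],[0,0,0]],"fingers":[7,7,7,7,7,7]}'
python3 go.py 421.8,200,28
```

```text
[425.9 198.3  40. ]
t: 4.15
ee_pos: [425.8, 199.4, 33.7]
eef_rot: [-2.164, 2.276, -0.001]
ft_force: [-0.4, -0.1, 1.1]
grip_width: 70.5
t 4.15 pos [425.8 199.4  33.7] grip 70.5 F [-0.4 -0.1  1.1] yawx -92.89 tilt 0.07 J [ 0.79  0.39 -0.61  0.   -0.56 -0.84]
421.8,200,28 -> cm [-0.04  0.4   0.57]
```

```bash
python3 -m crank '{"offset":[[0,0.2,0.5],[0,0,0],[0,0,0],[0,0,0],[0,0,0],[0,0,0],[0,0,0]],"rot":[[0,0,0],[0,0,0],[0,0,0],[0,0,0],[0,0,0],[0,0,0],[0,0,0]],"fingers":[7,4,4,4,4,4,4]}' 20
python3 go.py
python3 -m crank '{"offset":[[0,0,-2],[0,0,-4],[0,0,-4],[0,0,-4],[0,0,0],[0,0,0]],"rot":[[0,0,0],[0,0,0],[0,0,0],[0,0,0],[0,0,0],[0,0,0]],"fingers":[4,4,4,4,4,4]}'
python3 go.py 507,13.4,170
python3 - <<'E'
from h import *
p=camera_params("wrist");s=read_state();im=get_image("wrist")[:,:,::-1];cv2.imwrite("pics/wr2.png",im)
hsv=cv2.cvtColor(im,cv2.COLOR_BGR2HSV);g=cv2.cvtColor(im,cv2.COLOR_BGR2GRAY)
m=((g>150)&(hsv[:,:,1]<40)).astype(np.uint8)[100:260,190:330]
n,l,st,ce=cv2.connectedComponentsWithStats(m)
for a,c in zip(st[1:],ce[1:]):
    if a[4]>150: print(a,c+[190,100])
o=R.from_rotvec(s['eef_rot']);print("cam in tool",o.inv().apply(p['origin']-np.array(s['ee_pos'])).round(1),(o.inv()*R.from_rotvec(p['orientation'])).as_rotvec().round(3))
E
```

```text
t: 4.85
ee_pos: [423.2, 199.8, 28.3]
eef_rot: [-2.166, 2.275, -0.0]
ft_force: [-1.6, 0.2, 4.1]
grip_width: 45.8
t 4.85 pos [423.2 199.8  28.3] grip 45.8 F [-1.6  0.2  4.1] yawx -92.82 tilt 0.04 J [ 0.79  0.4  -0.62  0.   -0.55 -0.84]
t: 5.45
ee_pos: [422.7, 199.6, 168.2]
eef_rot: [-2.164, 2.275, 0.001]
ft_force: [0.7, -0.1, -0.4]
grip_width: 45.3
t 5.45 pos [422.7 199.6 168.2] grip 45.3 F [ 0.7 -0.1 -0.4] yawx -92.86 tilt 0.1 J [ 0.79  0.18 -0.47 -0.   -0.92 -0.84]
507,13.4,170 -> cm [18.18 -9.34 -0.2 ]
[    0     0   140   144 17013] [263.87944513 169.04572974]
cam in tool [  71.8   -0.6 -148.6] [2.079 2.079 0.279]
```

View pics/wr2.png

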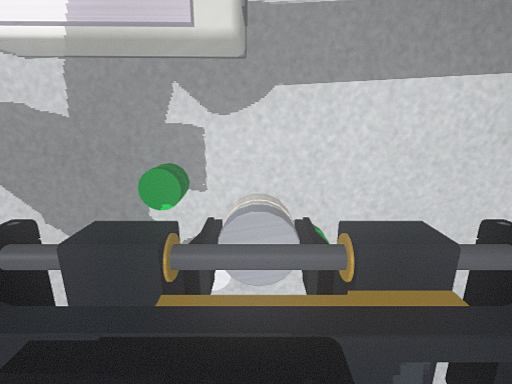

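The pot is held. Its cap spans (218–300, 207–285), centred at about (259,246).

```bash
python3 - <<'E'
from h import *
s=read_state();p=camera_params("wrist");z=s['ee_pos'][2]+12
o=R.from_rotvec(s['eef_rot'])
for uv in((259,207),(259,285),(218,246),(300,246)):
    print(o.inv().apply(onz("wrist",uv,z,p)-np.array(s['ee_pos'])).round(1))
E
python3 go.py 507,13.4,170
```

```text
[ 26.3  -0.2 -12. ]
[-20.3  -0.1 -12. ]
[  4.  -22.5 -12. ]
[  3.9  22.1 -12. ]
t 5.5 pos [422.1 199.1 167.1] grip 45.4 F [-1.  -0.3 -1.8] yawx -92.86 tilt 0.09 J [ 0.79  0.19 -0.47 -0.   -0.92 -0.84]
507,13.4,170 -> cm [18.12 -9.4  -0.3 ]
```

```bash
python3 -m crank '{"offset":[[2,-1,-0.5],[3.5,-1.8,-0.5],[3.5,-1.8,0],[3.5,-1.8,0],[3.5,-1.8,0],[1.8,-1.2,0],[0,0,0],[0,0,0]],"rot":[[0,0,0],[0,0,0],[0,0,0],[0,0,0],[0,0,0],[0,0,0],[0,0,0],[0,0,0]],"fingers":[4,4,4,4,4,4,4,4]}'
python3 go.py 507,13.4,170
python3 - <<'E'
from h import *
im=get_image("wrist")[:,:,::-1];cv2.imwrite("pics/wr3.png",im)
cv2.imwrite("pics/wr3z.png",cv2.resize(im[0:300,130:430],(600,600),interpolation=cv2.INTER_CUBIC))
E
```

```text
t: 6.3
ee_pos: [507.0, 16.7, 175.9]
eef_rot: [2.162, -2.275, -0.003]
ft_force: [-0.0, 0.0, -1.1]
grip_width: 45.4
t 6.3 pos [507.   16.7 175.9] grip 45.4 F [-0.   0.  -1.1] yawx -92.92 tilt 0.24 J [ 0.35  0.24 -0.36 -0.   -0.97 -0.4 ]
507,13.4,170 -> cm [ 0.33 -0.02  0.59]
```

View pics/wr3z.png

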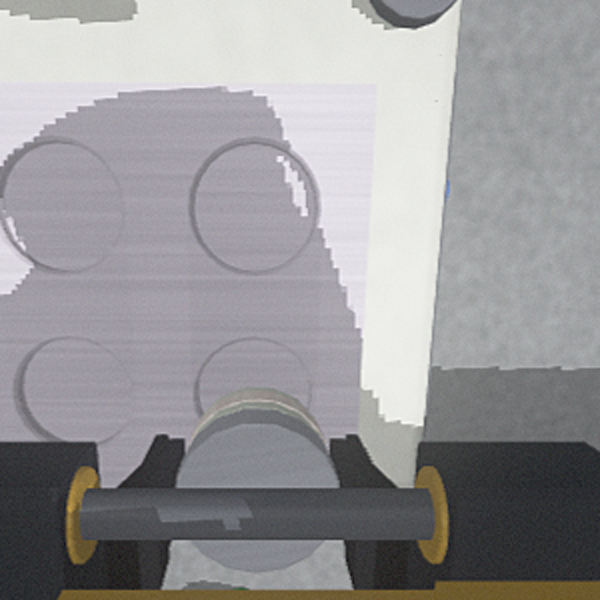

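Run:
```python
from h import *
s=read_state();p=camera_params("wrist");o=R.from_rotvec(s['eef_rot']);e=np.array(s['ee_pos'])
W=lambda u,v:(u/2+130-.25,v/2-.25)
for nm,q in dict(UR=[(191,205),(320,205),(256,138),(256,273)],UL=[(-1,206),(127,206),(63,139),(63,273)],LR=[(196,388),(312,388),(254,338)],LL=[(14,390),(130,390),(70,337),(72,443)]).items():
    P=np.array([o.inv().apply(onz("wrist",W(*a),95,p)-e) for a in q])
    print(nm,P[:,:2].round(1).tolist(),"ctr",(P[0,:2]+P[1,:2])/2,(P[2,0]+P[-1,0])/2)
q=[(176,485),(338,485),(258,423),(258,571)]
P=np.array([o.inv().apply(onz("wrist",W(*a),e[2]+12,p)-e) for a in q]);print(P.round(1))
```

```text
UR [[82.9, -26.8], [82.9, 24.5], [107.5, -1.0], [56.3, -1.0]] ctr [82.88705828 -1.1548492 ] 81.91186358452717
UL [[82.5, -103.2], [82.5, -52.3], [107.2, -75.5], [56.3, -80.2]] ctr [ 82.50349046 -77.75539095] 81.73052488344541
LR [[7.2, -27.0], [7.2, 23.3], [29.2, -1.8]] ctr [ 7.22447652 -1.85823544] 29.22604509349467
LL [[6.4, -106.0], [6.4, -55.7], [29.7, -79.7], [-18.2, -83.1]] ctr [  6.39681831 -80.88340563] 5.768871629622856
[[  6.2 -22.5 -12.1]
 [  6.1  21.4 -11.9]
 [ 23.9  -0.3 -12. ]
 [-20.5  -0.3 -12. ]]
```

Wrist view: the target pocket is about 2 mm in tool x and −1 mm in tool y from the held pot, which agrees with the top view. Lowering.

```bash
python3 -m crank '{"offset":[[0.2,-0.1,1],[0,0,2],[0,0,1.2],[0,0,0.4],[0,0,0.3],[0,0,0]],"rot":[[0,0,0],[0,0,0],[0,0,0],[0,0,0],[0,0,0],[0,0,0]],"fingers":[4,4,4,4,4,4]}' 15
python3 go.py
python3 -m crank '{"offset":[[0,0,0.3],[0,0,0.3],[0,0,0]],"rot":[[0,0,0],[0,0,0],[0,0,0]],"fingers":[4,4,4]}' 
python3 go.py
```

```text
t: 6.95
ee_pos: [509.0, 15.3, 128.8]
eef_rot: [2.166, -2.275, 0.0]
ft_force: [-0.9, 0.1, 0.1]
grip_width: 45.6
t 6.95 pos [509.   15.3 128.8] grip 45.6 F [-0.9  0.1  0.1] yawx -92.8 tilt 0.01 J [ 0.35  0.3  -0.42  0.   -0.85 -0.4 ]
t: 7.25
ee_pos: [508.7, 15.0, 122.7]
eef_rot: [2.166, -2.276, -0.0]
ft_force: [0.6, 0.4, -1.0]
grip_width: 45.4
t 7.25 pos [508.7  15.  122.7] grip 45.4 F [ 0.6  0.4 -1. ] yawx -92.84 tilt 0.02 J [ 0.35  0.31 -0.43 -0.   -0.83 -0.4 ]
```

```bash
python3 -m crank '{"offset":[[0,0,0.2],[0,0,0.2],[0,0,0]],"rot":[[0,0,0],[0,0,0],[0,0,0]],"fingers":[4,4,4]}' 
python3 go.py
python3 -m crank '{"offset":[[0,0,0.2],[0,0,0.15],[0,0,0]],"rot":[[0,0,0],[0,0,0],[0,0,0]],"fingers":[4,4,4]}' 
python3 go.py
```

```text
t: 7.55
ee_pos: [508.7, 15.0, 118.5]
eef_rot: [2.165, -2.275, -0.0]
ft_force: [-0.4, -0.0, -1.2]
grip_width: 45.8
t 7.55 pos [508.7  15.  118.5] grip 45.8 F [-0.4 -0.  -1.2] yawx -92.84 tilt 0.03 J [ 0.35  0.31 -0.43 -0.   -0.82 -0.4 ]
t: 7.85
ee_pos: [509.0, 15.1, 115.3]
eef_rot: [-2.166, 2.276, -0.0]
ft_force: [0.0, 0.0, -0.7]
grip_width: 45.9
t 7.85 pos [509.   15.1 115.3] grip 45.9 F [ 0.   0.  -0.7] yawx -92.83 tilt 0.01 J [ 0.35  0.32 -0.44  0.   -0.81 -0.4 ]
```

```bash
python3 -m crank '{"offset":[[0,0,0],[0,0,0],[0,0,0],[0,0,-3],[0,0,-4],[0,0,-1],[0,0,0]],"rot":[[0,0,0],[0,0,0],[0,0,0],[0,0,0],[0,0,0],[0,0,0],[0,0,0]],"fingers":[5.5,5.8,5.8,5.8,7,7,7]}' 
python3 pots.py; python3 go.py 481,296,130
```

```text
t: 8.55
ee_pos: [510.0, 15.4, 197.3]
eef_rot: [-2.163, 2.272, -0.003]
ft_force: [-0.9, -0.6, 1.0]
grip_width: 68.7
green [365.3 288.2  40. ]
t 8.6 pos [508.8  15.2 195.5] grip 69.4 F [ 0.4  0.3 -1.7] yawx -92.85 tilt 0.07 J [ 0.35  0.22 -0.33 -0.   -1.01 -0.4 ]
481,296,130 -> cm [-27.9    4.18   6.58]
```

```bash
python3 -m crank '{"offset":[[-3.5,0.5,0],[-3.5,0.5,0],[-3.5,0.5,0],[-3.5,0.5,0],[-3.5,0.5,1],[-3.5,0.5,1.5],[-3.5,0.6,1],[-3.4,0.6,0]],"rot":[[0,0,0],[0,0,0],[0,0,0],[0,0,0],[0,0,0],[0,0,0],[0,0,0],[0,0,0]],"fingers":[7,7,7,7,7,7,7,7]}' 
python3 -m crank '{"offset":[[0,0,0],[0,0,0]],"rot":[[0,0,0],[0,0,0]],"fingers":[7,7]}'
cat > wp.py <<'E'
from h import *
import sys
s=read_state();p=camera_params("wrist");e=np.array(s['ee_pos']);o=R.from_rotvec(s['eef_rot'])
im=get_image("wrist")[:,:,::-1];cv2.imwrite(sys.argv[1],im)
hsv=cv2.cvtColor(im,cv2.COLOR_BGR2HSV);g=cv2.cvtColor(im,cv2.COLOR_BGR2GRAY)
E
python3 wp.py pics/wr4.png; python3 go.py 481,296,28
```

```text
t: 9.4
ee_pos: [478.6, 295.8, 156.3]
eef_rot: [2.16, -2.271, -0.001]
ft_force: [0.6, 0.3, -1.0]
grip_width: 69.9
t: 9.6
ee_pos: [479.7, 295.6, 158.3]
eef_rot: [2.164, -2.271, -0.0]
ft_force: [-0.1, 0.2, 0.5]
grip_width: 70.1
t 9.65 pos [479.9 295.  158.7] grip 70.2 F [ 0.5 -0.6 -0.2] yawx -92.83 tilt 0.2 J [ 0.84  0.35 -0.25 -0.   -0.97 -0.89]
481,296,28 -> cm [-0.14 -0.14 13.07]
```

View pics/wr4.png

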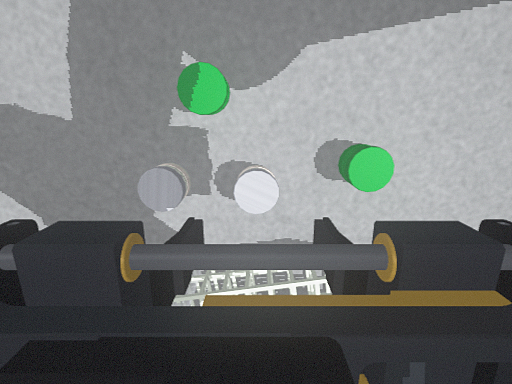

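Pot B is between the fingers at (256,192), pot A at (160,189), and the green pots are at (204,88) and (366,168).

```bash
python3 - <<'E'
from h import *
p=camera_params("wrist")
print(onz("wrist",(256.5,192),40,p).round(1),onz("wrist",(160.5,189),40,p).round(1))
E
python3 -m crank '{"offset":[[-0.1,-0.1,3],[0,0,4],[0,0,3.5],[0,0,2.2],[0,0,0.4],[0,0,0],[0,0,0]],"rot":[[0,0,0],[0,0,0],[0,0,0],[0,0,0],[0,0,0],[0,0,0],[0,0,0]],"fingers":[7,7,7,7,7,7,7]}'
python3 go.py 481,296,28
```

```text
[482. 296.  40.] [578.1 288.1  40. ]
t: 10.35
ee_pos: [482.7, 296.9, 30.7]
eef_rot: [-2.164, 2.274, -0.0]
ft_force: [0.5, -0.1, -0.2]
grip_width: 70.5
t 10.35 pos [482.7 296.9  30.7] grip 70.5 F [ 0.5 -0.1 -0.2] yawx -92.85 tilt 0.14 J [ 0.84  0.52 -0.38  0.   -0.67 -0.89]
481,296,28 -> cm [0.1  0.17 0.27]
```

```bash
python3 -m crank '{"offset":[[0.05,0.1,0.2],[0,0,0],[0,0,0],[0,0,0],[0,0,0],[0,0,0],[0,0,0]],"rot":[[0,0,0],[0,0,0],[0,0,0],[0,0,0],[0,0,0],[0,0,0],[0,0,0]],"fingers":[7,4,4,4,4,4,4]}' 20
python3 go.py
python3 -m crank '{"offset":[[0,0,-2],[0,0,-4],[0,0,-4],[0,0,-4],[0,0,-1.5],[0,0,0]],"rot":[[0,0,0],[0,0,0],[0,0,0],[0,0,0],[0,0,0],[0,0,0]],"fingers":[4,4,4,4,4,4]}'
python3 go.py 586.5,11,182; python3 pots.py
```

```text
t: 11.05
ee_pos: [480.9, 296.5, 27.6]
eef_rot: [-2.166, 2.275, -0.0]
ft_force: [0.5, -0.0, 2.2]
grip_width: 45.7
t 11.05 pos [480.9 296.5  27.6] grip 45.7 F [ 0.5 -0.   2.2] yawx -92.82 tilt 0.02 J [ 0.84  0.52 -0.38  0.   -0.67 -0.89]
t: 11.65
ee_pos: [481.7, 297.3, 185.1]
eef_rot: [-2.162, 2.271, 0.0]
ft_force: [0.6, 0.3, -2.2]
grip_width: 45.4
t 11.65 pos [481.7 297.3 185.1] grip 45.4 F [ 0.6  0.3 -2.2] yawx -92.82 tilt 0.35 J [ 0.84  0.33 -0.22  0.   -1.02 -0.89]
586.5,11,182 -> cm [ 28.08 -11.87   0.23]
green [523.1 195.4  40. ]
green [365.8 277.6  40. ]
```

```bash
python3 -m crank '{"offset":[[3,-1.3,0],[3.7,-1.5,0],[3.7,-1.5,0],[3.7,-1.5,0],[3.7,-1.5,0],[3.7,-1.6,0],[3.7,-1.6,0],[2.8,-1.4,0]],"rot":[[0,0,0],[0,0,0],[0,0,0],[0,0,0],[0,0,0],[0,0,0],[0,0,0],[0,0,0]],"fingers":[4,4,4,4,4,4,4,4]}'
python3 -m crank '{"offset":[[0,0,0],[0,0,0],[0,0,0]],"rot":[[0,0,0],[0,0,0],[0,0,0]],"fingers":[4,4,4]}'
python3 go.py 586.5,11,182
python3 - <<'E'
from h import *
im=get_image("wrist")[:,:,::-1];cv2.imwrite("pics/wr5.png",im)
cv2.imwrite("pics/wr5z.png",cv2.resize(im[0:300,130:430],(600,600),interpolation=cv2.INTER_CUBIC))
E
```

```text
t: 12.5
ee_pos: [584.8, 8.4, 179.5]
eef_rot: [2.161, -2.274, -0.005]
ft_force: [0.1, -0.5, -0.9]
grip_width: 45.7
t: 12.8
ee_pos: [584.9, 11.3, 180.8]
eef_rot: [2.165, -2.273, -0.003]
ft_force: [0.7, -0.0, -1.0]
grip_width: 45.8
t 12.8 pos [584.9  11.3 180.8] grip 45.8 F [ 0.7 -0.  -1. ] yawx -92.8 tilt 0.16 J [ 0.3   0.36 -0.17 -0.   -1.04 -0.34]
586.5,11,182 -> cm [ 0.02 -0.16 -0.12]
```

View pics/wr5z.png

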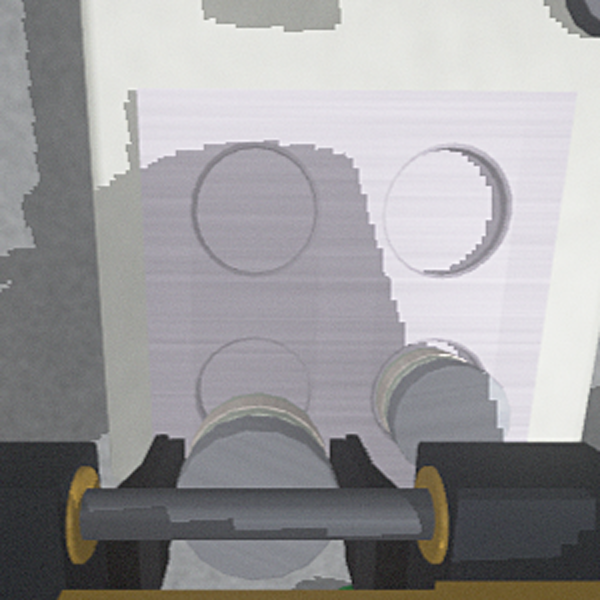

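The first pot sits in its pocket (lower right). The target pocket spans x 195–311, with its top at y 337. The one above it spans (192–317, 143–275).

Run:
```python
from h import *
s=read_state();p=camera_params("wrist");o=R.from_rotvec(s['eef_rot']);e=np.array(s['ee_pos'])
W=lambda u,v:(u/2+130-.25,v/2-.25)
f=lambda a,z:o.inv().apply(onz("wrist",W(*a),z,p)-e).round(1)
print([f(a,95) for a in((192,208),(317,208),(255,143),(255,275),(195,385),(311,385),(254,337))])
print([f(a,e[2]+12) for a in((176,490),(338,490),(258,424),(258,579))])
```

```text
[array([ 81.9, -27. ,  86.3]), array([81.9, 23.9, 86.4]), array([106.5,  -1.3,  86.4]), array([55.1, -1.4, 86.3]), array([  7.2, -28. ,  86.3]), array([ 7.2, 23.4, 86.4]), array([28.7, -1.9, 86.3])]
[array([  4.7, -22.6, -12. ]), array([  4.6,  21.4, -12. ]), array([ 23.6,  -0.3, -12. ]), array([-23.1,  -0.3, -12. ])]
```

```bash
python3 -m crank '{"offset":[[0.24,-0.14,1],[0,0,2],[0,0,1.7],[0,0,0.6],[0,0,0.3],[0,0,0],[0,0,0]],"rot":[[0,0,0],[0,0,0],[0,0,0],[0,0,0],[0,0,0],[0,0,0],[0,0,0]],"fingers":[4,4,4,4,4,4,4]}' 15
python3 go.py 586.5,8.5,115
python3 -m crank '{"offset":[[0,0,0.2],[0,0,0.2],[0,0,0]],"rot":[[0,0,0],[0,0,0],[0,0,0]],"fingers":[4,4,4]}' 
python3 go.py
```

```text
t: 13.55
ee_pos: [587.6, 8.5, 127.1]
eef_rot: [-2.166, 2.274, -0.001]
ft_force: [-0.2, 0.7, -0.0]
grip_width: 45.7
t 13.55 pos [587.6   8.5 127.1] grip 45.7 F [-0.2  0.7 -0. ] yawx -92.8 tilt 0.09 J [ 0.29  0.42 -0.23  0.   -0.91 -0.34]
586.5,8.5,115 -> cm [0.01 0.11 1.21]
t: 13.85
ee_pos: [586.9, 8.3, 122.3]
eef_rot: [2.166, -2.276, -0.0]
ft_force: [0.3, 0.5, -0.8]
grip_width: 45.6
t 13.85 pos [586.9   8.3 122.3] grip 45.6 F [ 0.3  0.5 -0.8] yawx -92.84 tilt 0.01 J [ 0.29  0.43 -0.24 -0.   -0.91 -0.34]
```

```bash
python3 -m crank '{"offset":[[0,0,0.2],[0,0,0.2],[0,0,0]],"rot":[[0,0,0],[0,0,0],[0,0,0]],"fingers":[4,4,4]}' 
python3 go.py
python3 -m crank '{"offset":[[0,0,0.2],[0,0,0.1],[0,0,0]],"rot":[[0,0,0],[0,0,0],[0,0,0]],"fingers":[4,4,4]}' 
python3 go.py
```

```text
t: 14.15
ee_pos: [586.8, 8.2, 117.9]
eef_rot: [2.165, -2.275, -0.001]
ft_force: [-0.1, -0.6, -1.2]
grip_width: 45.4
t 14.15 pos [586.8   8.2 117.9] grip 45.4 F [-0.1 -0.6 -1.2] yawx -92.84 tilt 0.05 J [ 0.29  0.43 -0.24 -0.   -0.9  -0.34]
t: 14.45
ee_pos: [587.0, 8.3, 115.1]
eef_rot: [2.166, -2.275, -0.0]
ft_force: [-0.0, -0.3, -1.1]
grip_width: 45.9
t 14.45 pos [587.    8.3 115.1] grip 45.9 F [-0.  -0.3 -1.1] yawx -92.83 tilt 0.02 J [ 0.29  0.43 -0.25 -0.   -0.89 -0.34]
```

```bash
python3 -m crank '{"offset":[[0,0,0],[0,0,0],[0,0,0],[0,0,-3],[0,0,-4],[0,0,-1],[0,0,0]],"rot":[[0,0,0],[0,0,0],[0,0,0],[0,0,0],[0,0,0],[0,0,0],[0,0,0]],"fingers":[5.5,5.8,5.8,5.8,7,7,7]}' 
python3 go.py 578,291,158
```

```text
t: 15.15
ee_pos: [588.2, 8.6, 197.8]
eef_rot: [-2.163, 2.272, -0.004]
ft_force: [-0.2, 0.8, -0.9]
grip_width: 68.7
t 15.15 pos [588.2   8.6 197.8] grip 68.7 F [-0.2  0.8 -0.9] yawx -92.82 tilt 0.31 J [ 0.29  0.35 -0.15  0.   -1.07 -0.34]
578,291,158 -> cm [-28.15   2.43   4.01]
```

```bash
python3 -m crank '{"offset":[[-3.5,0.3,0],[-3.5,0.3,0],[-3.5,0.3,0],[-3.5,0.3,0],[-3.5,0.3,1],[-3.5,0.3,1.5],[-3.5,0.3,1],[-3.6,0.3,0.3]],"rot":[[0,0,0],[0,0,0],[0,0,0],[0,0,0],[0,0,0],[0,0,0],[0,0,0],[0,0,0]],"fingers":[7,7,7,7,7,7,7,7]}' 
python3 -m crank '{"offset":[[0,0,0],[0,0,0],[0,0,0]],"rot":[[0,0,0],[0,0,0],[0,0,0]],"fingers":[7,7,7]}' 
python3 wp.py pics/wr6.png; python3 go.py 578,290,28
python3 - <<'E'
from h import *
im=cv2.imread("pics/wr6.png");p=camera_params("wrist")
g=cv2.cvtColor(im,cv2.COLOR_BGR2GRAY);hs=cv2.cvtColor(im,cv2.COLOR_BGR2HSV)
e=read_state()['ee_pos'];q=proj("wrist",[578,289,40],p)[0];print("expected px",q)
c=cv2.HoughCircles(cv2.medianBlur(g[120:240,150:400],3),cv2.HOUGH_GRADIENT,1,30,param1=80,param2=14,minRadius=16,maxRadius=32)
print(None if c is None else [(x+150,y+120,r,onz("wrist",(x+150,y+120),40,p).round(1),hs[int(y+120),int(x+150)]) for x,y,r in c[0][:6]])
E
```

```text
t: 15.95
ee_pos: [575.1, 290.5, 153.6]
eef_rot: [2.161, -2.272, -0.002]
ft_force: [-0.1, 0.2, 0.3]
grip_width: 70.0
t: 16.25
ee_pos: [576.5, 289.2, 156.4]
eef_rot: [2.164, -2.275, -0.0]
ft_force: [-0.2, -0.4, -0.1]
grip_width: 69.8
t 16.3 pos [576.8 289.  156.8] grip 70.3 F [-0.8 -0.2  0.6] yawx -92.89 tilt 0.07 J [ 0.71  0.48 -0.05 -0.   -1.04 -0.77]
578,290,28 -> cm [-0.11 -0.13 12.88]
expected px [257.45166528 191.25631141]
[(np.float32(255.5), np.float32(191.5), np.float32(21.0), array([580. , 289.2,  40. ]), array([109,   9, 231], dtype=uint8))]
```

```bash
python3 -m crank '{"offset":[[0,-0.15,3],[0,0,4],[0,0,3.5],[0,0,2],[0,0,0.4],[0,0,0],[0,0,0]],"rot":[[0,0,0],[0,0,0],[0,0,0],[0,0,0],[0,0,0],[0,0,0],[0,0,0]],"fingers":[7,7,7,7,7,7,7]}'
python3 go.py 579,289,28
python3 -m crank '{"offset":[[0,0,0],[0,0,0],[0,0,0],[0,0,0],[0,0,0],[0,0,0],[0,0,0]],"rot":[[0,0,0],[0,0,0],[0,0,0],[0,0,0],[0,0,0],[0,0,0],[0,0,0]],"fingers":[4,4,4,4,4,4,4]}' 20
python3 go.py
python3 -m crank '{"offset":[[0,0,-2],[0,0,-4],[0,0,-4],[0,0,-4],[0,0,-1.5],[0,0,0]],"rot":[[0,0,0],[0,0,0],[0,0,0],[0,0,0],[0,0,0],[0,0,0]],"fingers":[4,4,4,4,4,4]}'
python3 go.py 504.5,-64,182
```

```text
t: 17.0
ee_pos: [579.6, 290.3, 30.1]
eef_rot: [-2.164, 2.274, -0.001]
ft_force: [-0.4, -0.2, 1.1]
grip_width: 69.9
t 17.0 pos [579.6 290.3  30.1] grip 69.9 F [-0.4 -0.2  1.1] yawx -92.84 tilt 0.17 J [ 0.71  0.62 -0.16  0.   -0.78 -0.76]
579,289,28 -> cm [0.13 0.06 0.21]
t: 17.7
ee_pos: [578.5, 290.2, 28.8]
eef_rot: [-2.166, 2.275, -0.0]
ft_force: [-2.6, -0.2, 3.8]
grip_width: 45.6
t 17.7 pos [578.5 290.2  28.8] grip 45.6 F [-2.6 -0.2  3.8] yawx -92.82 tilt 0.01 J [ 0.71  0.62 -0.16  0.   -0.78 -0.76]
t: 18.3
ee_pos: [579.7, 290.9, 186.2]
eef_rot: [-2.162, 2.271, -0.001]
ft_force: [-0.5, -0.3, -1.5]
grip_width: 45.2
t 18.3 pos [579.7 290.9 186.2] grip 45.2 F [-0.5 -0.3 -1.5] yawx -92.82 tilt 0.35 J [ 0.71  0.46 -0.01  0.   -1.1  -0.76]
504.5,-64,182 -> cm [35.82  5.76  0.25]
```

```bash
python3 -m crank '{"offset":[[3,0.5,0],[3.7,0.6,0],[3.7,0.6,0],[3.7,0.6,0],[3.7,0.6,0],[3.7,0.6,0],[3.7,0.6,0],[3.7,0.6,0]],"rot":[[0,0,0],[0,0,0],[0,0,0],[0,0,0],[0,0,0],[0,0,0],[0,0,0],[0,0,0]],"fingers":[4,4,4,4,4,4,4,4]}'
python3 -m crank '{"offset":[[3.7,0.6,0],[3.2,0.5,0],[0,0,0],[0,0,0],[0,0,0]],"rot":[[0,0,0],[0,0,0],[0,0,0],[0,0,0],[0,0,0]],"fingers":[4,4,4,4,4]}'
python3 go.py 504.5,-64,182
python3 - <<'E'
from h import *
im=get_image("wrist")[:,:,::-1];cv2.imwrite("pics/wr7.png",im)
cv2.imwrite("pics/wr7z.png",cv2.resize(im[0:300,130:430],(600,600),interpolation=cv2.INTER_CUBIC))
E
```

```text
t: 19.1
ee_pos: [515.5, 2.2, 181.1]
eef_rot: [2.163, -2.274, -0.004]
ft_force: [0.3, -0.4, -1.3]
grip_width: 45.7
t: 19.6
ee_pos: [502.6, -64.2, 182.2]
eef_rot: [2.165, -2.274, -0.002]
ft_force: [-0.5, -0.2, -0.7]
grip_width: 45.5
t 19.6 pos [502.6 -64.2 182.2] grip 45.5 F [-0.5 -0.2 -0.7] yawx -92.81 tilt 0.1 J [ 0.19  0.23 -0.36 -0.   -0.98 -0.24]
504.5,-64,182 -> cm [-0.03 -0.19  0.02]
```

View pics/wr7z.png

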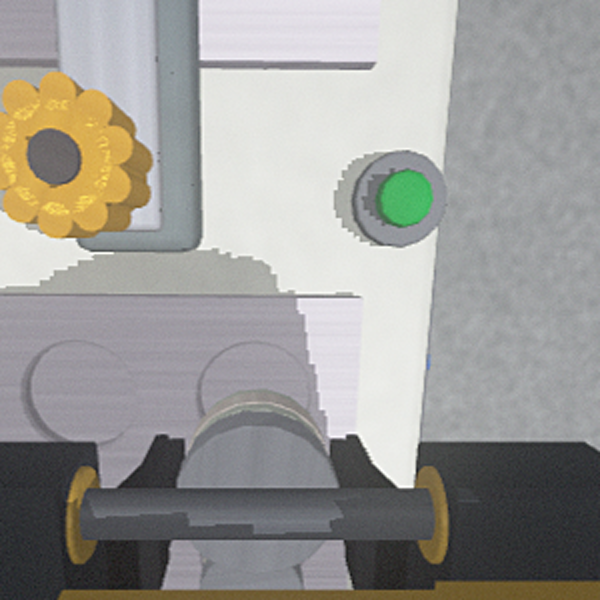

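The target pocket spans x 198–313 with its top at y 341. The nut's bore is at (53,156) and the button at (406,197).

Run:
```python
from h import *
s=read_state();p=camera_params("wrist");o=R.from_rotvec(s['eef_rot']);e=np.array(s['ee_pos'])
W=lambda u,v:(u/2+130-.25,v/2-.25)
f=lambda a,z:o.inv().apply(onz("wrist",W(*a),z,p)-e).round(1)
print([f(a,95) for a in((198,388),(313,388),(254,341),(21,390),(136,390),(78,341),(78,446))])
print([f(a,e[2]+12) for a in((176,490),(338,490),(258,424),(258,577))])
print("nut",onz("wrist",W(53,156),223,p),"btn",onz("wrist",W(406,197),99,p),"scene tip z unknown")
```

```text
[array([  5.5, -26.9,  87.5]), array([ 5.5, 24.4, 87.5]), array([26.8, -1.9, 87.5]), array([   4.6, -105.8,   87.4]), array([  4.6, -54.5,  87.4]), array([ 26.8, -78.5,  87.4]), array([-22.1, -82.7,  87.4])]
[array([  4.7, -22.6, -12. ]), array([  4.7,  21.4, -12. ]), array([ 23.6,  -0.3, -12. ]), array([-22.4,  -0.3, -12. ])]
nut [ 536.56272782 -151.22821402  223.        ] btn [ 439.47280957 -146.9906505    99.        ] scene tip z unknown
```

```bash
python3 -m crank '{"offset":[[0.12,-0.14,1],[0,0,2],[0,0,1.7],[0,0,0.6],[0,0,0.4],[0,0,0],[0,0,0]],"rot":[[0,0,0],[0,0,0],[0,0,0],[0,0,0],[0,0,0],[0,0,0],[0,0,0]],"fingers":[4,4,4,4,4,4,4]}' 15
python3 go.py 504.5,-65,115.5
python3 -m crank '{"offset":[[0,0,0.2],[0,0,0.2],[0,0,0]],"rot":[[0,0,0],[0,0,0],[0,0,0]],"fingers":[4,4,4]}' 
python3 go.py
```

```text
t: 20.35
ee_pos: [504.8, -65.7, 126.9]
eef_rot: [-2.166, 2.274, -0.001]
ft_force: [0.0, 0.5, -1.2]
grip_width: 45.8
t 20.35 pos [504.8 -65.7 126.9] grip 45.8 F [ 0.   0.5 -1.2] yawx -92.81 tilt 0.08 J [ 0.19  0.3  -0.43  0.   -0.84 -0.24]
504.5,-65,115.5 -> cm [-0.07  0.03  1.14]
t: 20.65
ee_pos: [504.1, -65.9, 122.3]
eef_rot: [-2.166, 2.276, 0.0]
ft_force: [-0.1, -0.6, -0.7]
grip_width: 45.7
t 20.65 pos [504.1 -65.9 122.3] grip 45.7 F [-0.1 -0.6 -0.7] yawx -92.84 tilt 0.0 J [ 0.19  0.31 -0.43 -0.   -0.83 -0.24]
```

```bash
python3 -m crank '{"offset":[[0,0,0.2],[0,0,0.2],[0,0,0]],"rot":[[0,0,0],[0,0,0],[0,0,0]],"fingers":[4,4,4]}' 
python3 go.py 504.5,-65,115.5
```

```text
t: 20.95
ee_pos: [503.9, -65.9, 118.0]
eef_rot: [2.165, -2.275, -0.001]
ft_force: [-0.2, -0.1, -0.2]
grip_width: 45.4
t 20.95 pos [503.9 -65.9 118. ] grip 45.4 F [-0.2 -0.1 -0.2] yawx -92.84 tilt 0.04 J [ 0.19  0.31 -0.44 -0.   -0.82 -0.24]
504.5,-65,115.5 -> cm [-0.09 -0.05  0.25]
```

```bash
python3 -m crank '{"offset":[[0,0,0.2],[0,0,0.05],[0,0,0],[0,0,0],[0,0,0],[0,0,0]],"rot":[[0,0,0],[0,0,0],[0,0,0],[0,0,0],[0,0,0],[0,0,0]],"fingers":[4,4,4,5.5,5.8,5.8]}' 
python3 go.py
python3 -m crank '{"offset":[[0,0,-3],[0,0,-4],[0,0,-4],[0,0,-4],[0,0,-4],[0,0,-2],[0,0,0],[0,0,0]],"rot":[[0,0,0],[0,0,0],[0,0,0],[0,0,0],[0,0,0],[0,0,0],[0,0,0],[0,0,0]],"fingers":[5.8,5.8,0,0,0,0,0,0]}' 
python3 go.py 533,-236.5,330
python3 - <<'E'
from h import *
a=get_image("scene")[:,:,::-1];b=get_image("top")[:,:,::-1]
cv2.imwrite("pics/s8.png",a);cv2.imwrite("pics/t8.png",b);cv2.imwrite("pics/w8.png",get_image("wrist")[:,:,::-1])
c=cv2.resize(a[110:235,130:290],None,fx=4.6,fy=4.6,interpolation=cv2.INTER_CUBIC)
cv2.imwrite("pics/s8z.png",c)
E
```

```text
t: 21.55
ee_pos: [504.4, -65.9, 116.1]
eef_rot: [-2.166, 2.275, -0.001]
ft_force: [0.9, 0.2, 0.3]
grip_width: 56.6
t 21.55 pos [504.4 -65.9 116.1] grip 56.6 F [0.9 0.2 0.3] yawx -92.83 tilt 0.03 J [ 0.19  0.32 -0.44  0.   -0.82 -0.24]
t: 22.35
ee_pos: [503.9, -65.7, 325.6]
eef_rot: [-2.165, 2.275, 0.001]
ft_force: [0.5, -0.0, -0.7]
grip_width: 17.8
t 22.35 pos [503.9 -65.7 325.6] grip 17.8 F [ 0.5 -0.  -0.7] yawx -92.84 tilt 0.04 J [ 0.19  0.13 -0.12 -0.   -1.33 -0.24]
533,-236.5,330 -> cm [16.91 -3.76 -0.45]
```

View pics/s8z.png

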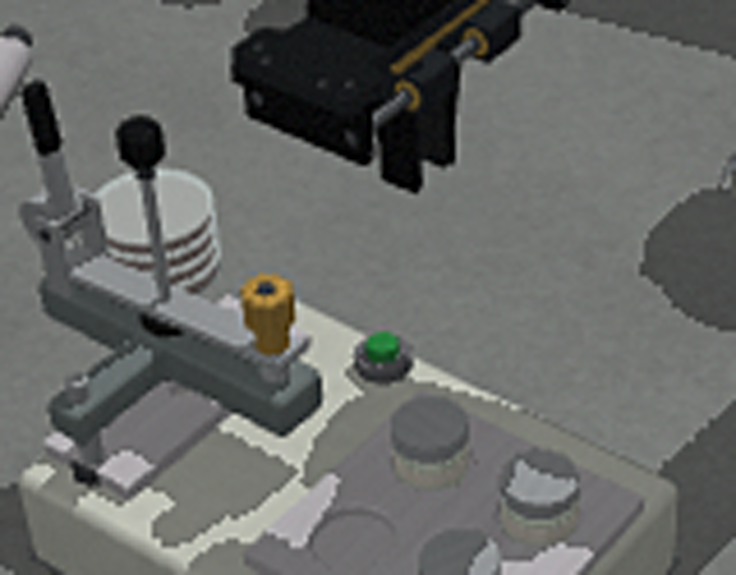

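All three pots stand in pockets, and the lever is near upright. Its black end runs from (36,85) to (47,150), with the knob at (140,145). Next is the lever geometry.

```bash
cat >> h.py <<'E'
A=np.radians(-2.87);EX=np.array([np.cos(A),np.sin(A),0]);EY=np.array([-np.sin(A),np.cos(A),0]);O=np.array([536.5,-151.3,0])+30*EY
def inc(P): P=np.asarray(P)-O; return np.array([P@EX,P@EY,P[2]])
def wor(x,y,z): return O+x*EX+y*EY+np.array([0,0,z])
def onx(n,uv,x=0):
    o,d=ray(n,uv);k=(x-(o-O)@EX)/(d@EX);return inc(o+k*d)
E
python3 - <<'E'
from h import *
S=lambda u,v:(u/4.6+130-.4,v/4.6+110-.4)
for n,q in dict(levtip=(36,84),blackbot=(49,152),pin=(47,228),knob=(140,145),knobtop=(140,120),nuttop=(267,288),nutc=(269,315)).items(): print(n,onx("scene",S(*q)).round(1))
print("check proj pin y=-190 z=160,170,180:",[((proj("scene",wor(0,-190,z))[0]-[130-.4,110-.4])*4.6).round() for z in(150,165,180,195)])
print("knob world",wor(0,-115,0))
im=cv2.imread("pics/t8.png")[165:185,335:385]; 
g=cv2.cvtColor(im,cv2.COLOR_BGR2GRAY); print("dark in top:"); 
n,l,st,ce=cv2.connectedComponentsWithStats((g<28).astype(np.uint8))
for s,c in zip(st[1:],ce[1:]):
    if s[4]>8: c=c+[335,165];print(s[4],c,[onz("top",c,z).round(1) for z in(284,250)])
E
```

```text
levtip [   0.  -196.   290.8]
blackbot [  -0.  -196.7  242.2]
pin [  -0.  -213.   177.4]
knob [  -0.  -117.1  280.1]
knobtop [  -0.  -113.8  298.6]
nuttop [  0.  -31.3 215.3]
nutc [ -0.  -32.2 194.5]
check proj pin y=-190 z=160,170,180: [array([ 81., 275.]), array([ 77., 257.]), array([ 73., 238.]), array([ 70., 219.])]
knob world [ 532.24404958 -236.19338541    0.        ]
dark in top:
63 [345.22222222 173.28571429] [array([ 532.7, -236. ,  284. ]), array([ 540.4, -243.2,  250. ])]
35 [373.08571429 176.25714286] [array([ 523.7, -311.6,  284. ]), array([ 531.1, -321.1,  250. ])]
```

Pin z is about 195 and the grip point sits at about z 273. Moving over the knob with the fingers closed.

```bash
python3 -m crank '{"offset":[[2.5,-0.6,-0.6],[3.6,-0.8,0],[3.6,-0.8,0],[3.6,-0.8,0],[3.6,-0.8,0],[0,0,0],[0,0,0]],"rot":[[0,0,0],[0,0,0],[0,0,0],[0,0,0],[0,0,0],[0,0,0],[0,0,0]],"fingers":[0,0,0,0,0,0,0]}' 10
python3 go.py 532.5,-236.2,312
```

```text
t: 23.2
ee_pos: [533.4, -237.1, 330.0]
eef_rot: [2.163, -2.276, -0.005]
ft_force: [0.4, 0.5, 0.0]
grip_width: 0.6
t 23.2 pos [ 533.4 -237.1  330. ] grip 0.6 F [0.4 0.5 0. ] yawx -92.93 tilt 0.19 J [-0.14  0.27  0.07 -0.   -1.38  0.09]
532.5,-236.2,312 -> cm [-0.08  0.09  1.8 ]
```

```bash
python3 -m crank '{"offset":[[0,0,1],[0,0,0.5],[0,0,0.3],[0,0,0.2],[0,0,0],[0,0,0]],"rot":[[0,0,0],[0,0,0],[0,0,0],[0,0,0],[0,0,0],[0,0,0]],"fingers":[0,0,0,0,0,0]}'
python3 go.py
python3 -m crank '{"offset":[[0,0,0.3],[0,0,0.3],[0,0,0.3],[0,0,0]],"rot":[[0,0,0],[0,0,0],[0,0,0],[0,0,0]],"fingers":[0,0,0,0]}'
python3 go.py
```

```text
t: 23.8
ee_pos: [534.0, -236.4, 312.1]
eef_rot: [-2.166, 2.275, -0.001]
ft_force: [0.7, 0.5, -0.5]
grip_width: 0.8
t 23.8 pos [ 534.  -236.4  312.1] grip 0.8 F [ 0.7  0.5 -0.5] yawx -92.81 tilt 0.03 J [-0.14  0.27  0.03  0.   -1.33  0.09]
t: 24.2
ee_pos: [534.1, -236.6, 303.1]
eef_rot: [-2.166, 2.275, -0.002]
ft_force: [0.8, 0.1, 2.9]
grip_width: 0.7
t 24.2 pos [ 534.1 -236.6  303.1] grip 0.7 F [0.8 0.1 2.9] yawx -92.83 tilt 0.07 J [-0.14  0.28  0.02  0.   -1.31  0.09]
```

```bash
python3 -m crank '{"offset":[[0,0,0.3],[0,0,0.4],[0,0,0.4],[0,0,0.4]],"rot":[[0,0,0],[0,0,0],[0,0,0],[0,0,0]],"fingers":[0,0,0,0]}'
python3 -m crank '{"offset":[[0,0,0.4],[0,0,0.4],[0,0,0.4],[0,0,0.4],[0,0,0.4]],"rot":[[0,0,0],[0,0,0],[0,0,0],[0,0,0],[0,0,0]],"fingers":[0,0,0,0,0]}'
python3 go.py
```

```text
t: 24.6
ee_pos: [534.1, -236.6, 287.8]
eef_rot: [-2.166, 2.275, -0.001]
ft_force: [1.7, 1.0, 5.4]
grip_width: 0.9
t: 25.1
ee_pos: [534.1, -236.6, 267.6]
eef_rot: [-2.166, 2.275, -0.001]
ft_force: [1.3, -0.3, 5.6]
grip_width: 0.5
t 25.1 pos [ 534.1 -236.6  267.6] grip 0.5 F [ 1.3 -0.3  5.6] yawx -92.83 tilt 0.04 J [-0.14  0.29 -0.05  0.   -1.23  0.09]
```

```bash
cat > chk.py <<'E'
import sys
from cell import *
s=read_state();f=s['ft_force'];print("z %.1f Fz %.1f"%(s['ee_pos'][2],f[2]));sys.exit(f[2]>9.5)
E
python3 -m crank '{"offset":[[0,0,0.3],[0,0,0.2],[0,0,0.2],[0,0,0.1],[0,0,0]],"rot":[[0,0,0],[0,0,0],[0,0,0],[0,0,0],[0,0,0]],"fingers":[0,0,0,0,0]}' >/dev/null; python3 chk.py &&
python3 -m crank '{"offset":[[0,0,0.1],[0,0,0.1],[0,0,0]],"rot":[[0,0,0],[0,0,0],[0,0,0]],"fingers":[0,0,0]}' >/dev/null; python3 chk.py &&
python3 -m crank '{"offset":[[0,0,0.1],[0,0,0.1],[0,0,0]],"rot":[[0,0,0],[0,0,0],[0,0,0]],"fingers":[0,0,0]}' >/dev/null; python3 chk.py &&
python3 -m crank '{"offset":[[0,0,0.1],[0,0,0.1],[0,0,0]],"rot":[[0,0,0],[0,0,0],[0,0,0]],"fingers":[0,0,0]}' >/dev/null; python3 chk.py &&
python3 -m crank '{"offset":[[0,0,0.1],[0,0,0.1],[0,0,0]],"rot":[[0,0,0],[0,0,0],[0,0,0]],"fingers":[0,0,0]}' >/dev/null; python3 chk.py
```

```text
z 259.6 Fz 2.9
z 259.6 Fz 2.9
z 259.6 Fz 2.9
z 259.6 Fz 2.9
z 259.6 Fz 2.9False
False
False
False
False
```

```bash
python3 chk.py &&
python3 -m crank '{"offset":[[0,0,0.1],[0,0,0.1],[0,0,0]],"rot":[[0,0,0],[0,0,0],[0,0,0]],"fingers":[0,0,0]}' >/dev/null && python3 chk.py &&
python3 -m crank '{"offset":[[0,0,0.1],[0,0,0.1],[0,0,0]],"rot":[[0,0,0],[0,0,0],[0,0,0]],"fingers":[0,0,0]}' >/dev/null && python3 chk.py &&
python3 -m crank '{"offset":[[0,0,0.1],[0,0,0.1],[0,0,0]],"rot":[[0,0,0],[0,0,0],[0,0,0]],"fingers":[0,0,0]}' >/dev/null && python3 chk.py &&
python3 -m crank '{"offset":[[0,0,0.1],[0,0,0.1],[0,0,0]],"rot":[[0,0,0],[0,0,0],[0,0,0]],"fingers":[0,0,0]}' >/dev/null && python3 chk.py
```

```text
z 259.6 Fz 2.9False
```

```bash
sed -i 's/sys.exit(f\[2\]>9.5)/sys.exit(int(f[2]>9.5))/' chk.py
python3 -m crank '{"offset":[[0,0,0.1],[0,0,0.1],[0,0,0]],"rot":[[0,0,0],[0,0,0],[0,0,0]],"fingers":[0,0,0]}' >/dev/null && python3 chk.py &&
python3 -m crank '{"offset":[[0,0,0.1],[0,0,0.1],[0,0,0]],"rot":[[0,0,0],[0,0,0],[0,0,0]],"fingers":[0,0,0]}' >/dev/null && python3 chk.py &&
python3 -m crank '{"offset":[[0,0,0.1],[0,0,0.1],[0,0,0]],"rot":[[0,0,0],[0,0,0],[0,0,0]],"fingers":[0,0,0]}' >/dev/null && python3 chk.py &&
python3 -m crank '{"offset":[[0,0,0.1],[0,0,0.1],[0,0,0]],"rot":[[0,0,0],[0,0,0],[0,0,0]],"fingers":[0,0,0]}' >/dev/null && python3 chk.py &&
python3 -m crank '{"offset":[[0,0,0.1],[0,0,0.1],[0,0,0]],"rot":[[0,0,0],[0,0,0],[0,0,0]],"fingers":[0,0,0]}' >/dev/null && python3 chk.py &&
python3 -m crank '{"offset":[[0,0,0.1],[0,0,0.1],[0,0,0]],"rot":[[0,0,0],[0,0,0],[0,0,0]],"fingers":[0,0,0]}' >/dev/null && python3 chk.py &&
python3 -m crank '{"offset":[[0,0,0.1],[0,0,0.1],[0,0,0]],"rot":[[0,0,0],[0,0,0],[0,0,0]],"fingers":[0,0,0]}' >/dev/null && python3 chk.py
```

```text
z 257.7 Fz 2.5
z 255.6 Fz 3.5
z 253.6 Fz 3.1
z 251.7 Fz 2.3
z 249.7 Fz 3.4
z 247.6 Fz 3.9
z 245.7 Fz 4.3
```

```bash
python3 -m crank '{"offset":[[0,0,0.1],[0,0,0.1],[0,0,0]],"rot":[[0,0,0],[0,0,0],[0,0,0]],"fingers":[0,0,0]}' >/dev/null && python3 chk.py &&
python3 -m crank '{"offset":[[0,0,0.1],[0,0,0.1],[0,0,0]],"rot":[[0,0,0],[0,0,0],[0,0,0]],"fingers":[0,0,0]}' >/dev/null && python3 chk.py &&
python3 -m crank '{"offset":[[0,0,0.1],[0,0,0.1],[0,0,0]],"rot":[[0,0,0],[0,0,0],[0,0,0]],"fingers":[0,0,0]}' >/dev/null && python3 chk.py &&
python3 -m crank '{"offset":[[0,0,0.1],[0,0,0.1],[0,0,0]],"rot":[[0,0,0],[0,0,0],[0,0,0]],"fingers":[0,0,0]}' >/dev/null && python3 chk.py &&
python3 -m crank '{"offset":[[0,0,0.1],[0,0,0.1],[0,0,0]],"rot":[[0,0,0],[0,0,0],[0,0,0]],"fingers":[0,0,0]}' >/dev/null && python3 chk.py &&
python3 -m crank '{"offset":[[0,0,0.1],[0,0,0.1],[0,0,0]],"rot":[[0,0,0],[0,0,0],[0,0,0]],"fingers":[0,0,0]}' >/dev/null && python3 chk.py &&
python3 -m crank '{"offset":[[0,0,0.1],[0,0,0.1],[0,0,0]],"rot":[[0,0,0],[0,0,0],[0,0,0]],"fingers":[0,0,0]}' >/dev/null && python3 chk.py
```

```text
z 243.6 Fz 3.4
z 241.6 Fz 3.3
z 239.6 Fz 3.1
z 237.8 Fz 3.6
z 237.4 Fz 10.1
```

```bash
python3 -m crank '{"offset":[[0,0,0.1],[0,0,0],[0,0,0]],"rot":[[0,0,0],[0,0,0],[0,0,0]],"fingers":[0,0,0]}' >/dev/null ; python3 chk.py 
python3 -m crank '{"offset":[[0,0,-0.5],[0,0,-2],[0,0,-3.5],[0,0,-3.5],[0,0,-2],[0,0,0],[0,0,0]],"rot":[[0,0,0],[0,0,0],[0,0,0],[0,0,0],[0,0,0],[0,0,0],[0,0,0]],"fingers":[0,0,0,0,5,5,5]}' 
python3 go.py 537,-151.3,330
python3 - <<'E'
from h import *
p=camera_params("wrist");cv2.imwrite("pics/w9.png",get_image("wrist")[:,:,::-1]);a=get_image("scene")[:,:,::-1];cv2.imwrite("pics/s9.png",a)
c=cv2.resize(a[110:210,130:210],None,fx=6,fy=6,interpolation=cv2.INTER_CUBIC);cv2.imwrite("pics/s9z.png",c)
E
```

```text
z 237.3 Fz 12.4
t: 30.2
ee_pos: [532.8, -236.0, 347.9]
eef_rot: [2.165, -2.275, -0.007]
ft_force: [-0.0, 0.4, -0.8]
grip_width: 16.8
t 30.2 pos [ 532.8 -236.   347.9] grip 16.8 F [-0.   0.4 -0.8] yawx -92.85 tilt 0.25 J [-0.14  0.26  0.1  -0.   -1.42  0.09]
537,-151.3,330 -> cm [-8.47 -0.01  1.81]
```

View pics/s9z.png

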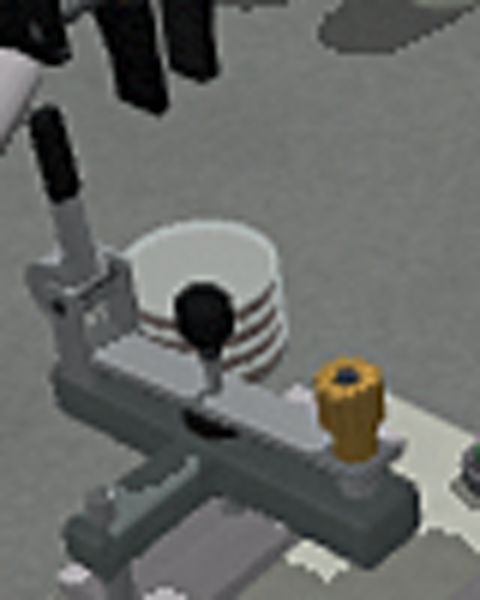

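The probe is down, with the knob at (205,315) just above the gland plate. The nut's top face is at (348,376), and its fluted grip ends at about y 430.

```bash
python3 - <<'E'
from h import *
S=lambda u,v:(u/6+130-.42,v/6+110-.42)
for z in(190,200,210,215,220,225): print(z,((proj("scene",wor(0,-30,z))[0]-[129.58,109.58])*6).round(),((proj("scene",wor(0,-115,z))[0]-[129.58,109.58])*6).round())
E
python3 go.py 536.6,-151.3,330
```

```text
190 [356. 420.] [212. 351.]
200 [354. 403.] [210. 334.]
210 [352. 386.] [207. 317.]
215 [351. 377.] [205. 309.]
220 [350. 369.] [204. 300.]
225 [349. 360.] [203. 291.]
t 30.3 pos [ 532.7 -236.1  347.3] grip 24.6 F [-0.5  0.2  0.1] yawx -92.84 tilt 0.31 J [-0.14  0.26  0.1  -0.   -1.42  0.09]
536.6,-151.3,330 -> cm [-8.49  0.02  1.74]
```

```bash
python3 -m crank '{"offset":[[-2.5,0,0],[-3.5,0,0.8],[-2.5,0,1],[0,0,0],[0,0,0]],"rot":[[0,0,0],[0,0,0],[0,0,0],[0,0,0],[0,0,0]],"fingers":[5,5,5,5,5]}' 
python3 go.py 536.6,-151.3,199
python3 - <<'E'
from h import *
im=get_image("wrist")[:,:,::-1];cv2.imwrite("pics/w10.png",im);p=camera_params("wrist");print("nut top expected px",proj("wrist",[536.6,-151.3,215.5],p))
hsv=cv2.cvtColor(im,cv2.COLOR_BGR2HSV);m=cv2.inRange(hsv,(10,110,60),(28,255,255))
n,l,st,ce=cv2.connectedComponentsWithStats(m)
for s,c in zip(st[1:],ce[1:]):
    if s[4]>150: print(s,c)
E
```

```text
t: 30.8
ee_pos: [537.5, -151.4, 330.6]
eef_rot: [2.166, -2.273, -0.003]
ft_force: [-0.4, 0.6, 0.7]
grip_width: 49.4
t 30.8 pos [ 537.5 -151.4  330.6] grip 49.4 F [-0.4  0.6  0.7] yawx -92.77 tilt 0.18 J [ 0.02  0.22  0.01  0.   -1.36 -0.06]
536.6,-151.3,199 -> cm [-1.000e-02  5.000e-02  1.316e+01]
nut top expected px [[259.80310995 192.02226964]]
[243 173  30  33 589] [257.57724958 189.31918506]
[156 233  18  49 466] [162.75107296 257.57081545]
[343 234  18  48 442] [353.55882353 258.16968326]
[ 163  290  314   16 3733] [329.28181088 299.26466649]
```

```bash
python3 -m crank '{"offset":[[0.1,0,2],[0,0,3.5],[0,0,3.5],[0,0,2.5],[0,0,1.4],[0,0,0.3],[0,0,0],[0,0,0]],"rot":[[0,0,-8.5],[0,0,-8.5],[0,0,-8.5],[0,0,0],[0,0,0],[0,0,0],[0,0,0],[0,0,0]],"fingers":[5,5,5,5,5,5,5,5]}' 
python3 go.py 536.8,-152,199
python3 -m crank '{"offset":[[0,0,0],[0,0,0],[0,0,0],[0,0,0]],"rot":[[0,0,0],[0,0,0],[0,0,0],[0,0,0]],"fingers":[2.5,2.5,2.5,2.5]}' 15
python3 go.py 536.8,-152,199
```

```text
t: 31.65
ee_pos: [538.7, -153.2, 201.0]
eef_rot: [-2.614, 1.742, -0.003]
ft_force: [0.6, 0.0, 0.3]
grip_width: 50.1
t 31.65 pos [ 538.7 -153.2  201. ] grip 50.1 F [0.6 0.  0.3] yawx -67.36 tilt 0.12 J [ 0.01  0.3  -0.21  0.   -1.06  0.38]
536.8,-152,199 -> cm [-0.19  0.13  0.2 ]
t: 32.05
ee_pos: [538.0, -152.7, 200.3]
eef_rot: [-2.615, 1.741, -0.001]
ft_force: [-1.0, -0.3, 1.6]
grip_width: 29.4
t 32.05 pos [ 538.  -152.7  200.3] grip 29.4 F [-1.  -0.3  1.6] yawx -67.32 tilt 0.02 J [ 0.01  0.3  -0.21  0.   -1.06  0.38]
536.8,-152,199 -> cm [-0.11  0.08  0.13]
```

```bash
cat > tq.py <<'E'
from h import *
s=read_state();print("t %.1f"%s['t'],"F",np.round(s['ft_force'],1),"T",np.round(s['torque'],2),"pos",np.round(s['ee_pos'],1),"grip %.1f"%s['grip_width'],"J6 %.2f"%s['joints'][5])
E
python3 -m crank '{"offset":[[0,0,0],[0,0,0],[0,0,0],[0,0,0],[0,0,0]],"rot":[[0,0,0],[0,0,0],[0,0,8.5],[0,0,8.5],[0,0,8.5]],"fingers":[2.5,2.5,2.5,2.5,2.5]}' 55 >/dev/null; python3 tq.py
python3 -m crank '{"offset":[[0,0,0],[0,0,0],[0,0,0],[0,0,0],[0,0,0]],"rot":[[0,0,8.5],[0,0,8.5],[0,0,8.5],[0,0,8.5],[0,0,8.5]],"fingers":[2.5,2.5,2.5,2.5,2.5]}' >/dev/null; python3 tq.py
```

```text
t 32.5 F [-2.3 -0.4  2.2] T [0.04 0.69 0.63] pos [ 537.7 -152.7  200.2] grip 28.6 J6 -0.07
t 33.0 F [-2.6  1.3  3.2] T [0.39 0.84 0.6 ] pos [ 537.3 -152.6  200.2] grip 28.6 J6 -0.81
```

```bash
python3 -m crank '{"offset":[[0,0,0],[0,0,0],[0,0,0],[0,0,0],[0,0,0],[0,0,0],[0,0,0]],"rot":[[0,0,8.5],[0,0,8.5],[0,0,8.5],[0,0,8.5],[0,0,8.5],[0,0,8.5],[0,0,8.5]],"fingers":[2.5,2.5,2.5,2.5,2.5,2.5,2.5]}' >/dev/null; python3 tq.py
python3 -m crank '{"offset":[[0,0,0],[0,0,0],[0,0,0],[0,0,0],[0,0,0],[0,0,0],[0,0,0],[0,0,0]],"rot":[[0,0,8.5],[0,0,8.5],[0,0,8.5],[0,0,8.5],[0,0,8.5],[0,0,8.5],[0,0,8.5],[0,0,0]],"fingers":[2.5,2.5,2.5,2.5,2.5,2.5,2.5,2.5]}' >/dev/null; python3 tq.py
```

```text
t 33.8 F [-4.   2.   4.6] T [1.01 0.91 0.6 ] pos [ 537.2 -152.   200.2] grip 28.8 J6 -1.85
t 34.5 F [-2.7  4.4  4.3] T [ 1.29  0.81 -0.17] pos [ 537.6 -151.6  200.2] grip 28.3 J6 -2.88
```

```bash
python3 -m crank '{"offset":[[0,0,0],[0,0,0],[0,0,-2],[0,0,-3.5],[0,0,-3.5],[0,0,-3.5],[0,0,-1.5],[0,0,0]],"rot":[[0,0,0],[0,0,0],[0,0,0],[0,0,0],[0,0,-8.5],[0,0,-8.5],[0,0,-8.5],[0,0,-8.5]],"fingers":[5,5,5,5,4,4,4,4]}' 15 >/dev/null
python3 -m crank '{"offset":[[0,0,0],[0,0,0],[0,0,0],[0,0,0],[0,0,0],[0,0,0],[0,0,0],[0,0,0]],"rot":[[0,0,-8.5],[0,0,-8.5],[0,0,-8.5],[0,0,-8.5],[0,0,-8.5],[0,0,-8.5],[0,0,-8.5],[0,0,-8.5]],"fingers":[4,4,4,4,4,4,4,4]}' >/dev/null
python3 -m crank '{"offset":[[0,0,0],[0,0,0],[0,0,0],[0,0,0],[0,0,0],[0,0,0],[0,0,0],[0,0,0]],"rot":[[0,0,-8.5],[0,0,-8.5],[0,0,-8.5],[0,0,-8.5],[0,0,-8.5],[0,0,-8.5],[0,0,-8.5],[0,0,0]],"fingers":[4,4,4,4,4,4,4,4]}' >/dev/null
python3 -c "
from h import *
print(wor(0,-195,268))"
python3 go.py 528.3,-316,330 528.3,-316,268
```

```text
[ 528.23844919 -316.09304226  268.        ]
t 36.95 pos [ 538.1 -152.9  339.5] grip 39.8 F [-0.1 -0.2  0.1] yawx -92.84 tilt 0.01 J [ 0.01  0.22  0.03  0.   -1.38 -0.06]
528.3,-316,330 -> cm [16.34  0.17  0.95]
528.3,-316,268 -> cm [-0.  -0.   6.2]
```

```bash
python3 -m crank '{"offset":[[2.4,0,0],[3.5,0,0],[3.5,0,0],[3.5,0.05,0],[3.4,0.1,0.5],[0,0,0.4],[0,0,0]],"rot":[[0,0,0],[0,0,0],[0,0,0],[0,0,0],[0,0,0],[0,0,0],[0,0,0]],"fingers":[4,4,4,4,4,4,4]}' >/dev/null
python3 go.py 528.3,-316,268
python3 - <<'E'
from h import *
p=camera_params("wrist");im=get_image("wrist")[:,:,::-1];cv2.imwrite("pics/w11.png",im)
print("tip px",proj("wrist",[wor(0,-196,291),wor(0,-190,195),wor(0,-193,244)],p))
E
```

```text
t 37.65 pos [ 527.9 -315.9  329.4] grip 40.1 F [ 0.  -0.2  0.2] yawx -93.06 tilt 0.14 J [-0.28  0.32  0.15 -0.   -1.4   0.22]
528.3,-316,268 -> cm [ 0.01 -0.05  6.14]
tip px [[258.43193969 217.83706769]
 [258.15821532 191.06175105]
 [258.27186706 202.2238874 ]]
```

View pics/w11.png

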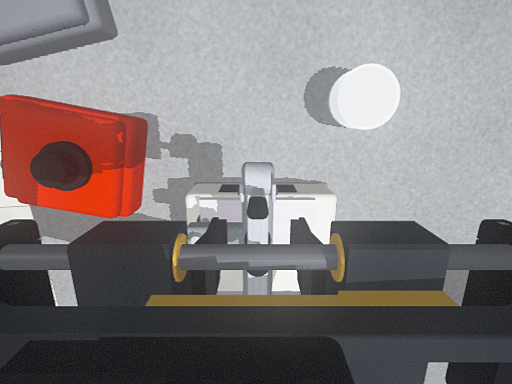

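The lever's black tip is between the open fingers at (257,208), with nothing else nearby. Descending to grip it lightly.

```bash
python3 -m crank '{"offset":[[0,0,2],[0,0,2.5],[0,0,1.4],[0,0,0.2],[0,0,0],[0,0,0]],"rot":[[0,0,0],[0,0,0],[0,0,0],[0,0,0],[0,0,0],[0,0,0]],"fingers":[4,4,4,4,4,4]}' >/dev/null
python3 tq.py
python3 -m crank '{"offset":[[0,0,0],[0,0,0],[0,0,0],[0,0,0]],"rot":[[0,0,0],[0,0,0],[0,0,0],[0,0,0]],"fingers":[1,1,1,1]}' 25 >/dev/null
python3 tq.py
```

```text
t 38.3 F [-0.2 -0.7  0.5] T [0.06 0.14 0.01] pos [ 529.2 -315.2  271.4] grip 40.2 J6 0.23
t 38.7 F [-0.5  0.8 -0.8] T [0.   0.08 0.01] pos [ 528.5 -315.5  270.1] grip 15.8 J6 0.23
```

```bash
cat > lev.py <<'E'
import sys
from h import *
s=read_state();p=inc(s['ee_pos']);F=np.array(s['ft_force']);dy,dz=-190-p[1],p[2]-190
th=np.arctan2(dy,dz);f=np.array([F@EX,F@EY,F[2]])
ft=f[1]*np.cos(th)+f[2]*np.sin(th);fr=f[1]*-np.sin(th)+f[2]*np.cos(th)
print("th %.3f r %.1f tang %.1f rad %.1f x %.1f grip %.1f"%(th,np.hypot(dy,dz),ft,fr,p[0],s['grip_width']));sys.exit(int(ft>float(sys.argv[1])))
E
python3 lev.py 5
python3 -m crank '{"offset":[[0.6,0,0.06],[0.55,0,0.1],[0.6,0,0.14],[0.55,0,0.18],[0.55,0,0.24],[0.55,0,0.26],[0,0,0]],"rot":[[0,0,0],[0,0,0],[0,0,0],[0,0,0],[0,0,0],[0,0,0],[0,0,0]],"fingers":[1,1,1,1,1,1,1]}' >/dev/null; python3 lev.py 5 &&
python3 -m crank '{"offset":[[0.35,0,0.2],[0.33,0,0.22],[0,0,0]],"rot":[[0,0,0],[0,0,0],[0,0,0]],"fingers":[1,1,1]}' >/dev/null; python3 lev.py 5 &&
python3 -m crank '{"offset":[[0.33,0,0.23],[0.3,0,0.25],[0,0,0]],"rot":[[0,0,0],[0,0,0],[0,0,0]],"fingers":[1,1,1]}' >/dev/null; python3 lev.py 5 &&
python3 -m crank '{"offset":[[0.3,0,0.27],[0.29,0,0.28],[0,0,0]],"rot":[[0,0,0],[0,0,0],[0,0,0]],"fingers":[1,1,1]}' >/dev/null; python3 lev.py 5
```

```text
th 0.054 r 80.2 tang 0.7 rad -0.8 x 0.2 grip 15.8
th 0.516 r 79.6 tang 1.5 rad -2.2 x 0.0 grip 15.5
th 0.608 r 79.6 tang 0.9 rad -1.5 x -0.0 grip 15.8
th 0.706 r 79.7 tang 1.5 rad -2.7 x -0.0 grip 15.6
th 0.808 r 79.7 tang 2.0 rad -2.9 x -0.0 grip 15.9
```

```bash
python3 -m crank '{"offset":[[0.27,0,0.29],[0.26,0,0.31],[0,0,0]],"rot":[[0,0,0],[0,0,0],[0,0,0]],"fingers":[1,1,1]}' >/dev/null; python3 lev.py 5 &&
python3 -m crank '{"offset":[[0.24,0,0.32],[0.22,0,0.33],[0,0,0]],"rot":[[0,0,0],[0,0,0],[0,0,0]],"fingers":[1,1,1]}' >/dev/null; python3 lev.py 5 &&
python3 -m crank '{"offset":[[0.21,0,0.34],[0.19,0,0.35],[0,0,0]],"rot":[[0,0,0],[0,0,0],[0,0,0]],"fingers":[1,1,1]}' >/dev/null; python3 lev.py 5 &&
python3 -m crank '{"offset":[[0.17,0,0.36],[0.16,0,0.37],[0,0,0]],"rot":[[0,0,0],[0,0,0],[0,0,0]],"fingers":[1,1,1]}' >/dev/null; python3 lev.py 5 &&
python3 -m crank '{"offset":[[0.13,0,0.38],[0.12,0,0.38],[0,0,0]],"rot":[[0,0,0],[0,0,0],[0,0,0]],"fingers":[1,1,1]}' >/dev/null; python3 lev.py 5
```

```text
th 0.909 r 79.8 tang 1.9 rad -1.9 x -0.1 grip 15.7
th 1.008 r 79.9 tang 1.8 rad -2.8 x -0.1 grip 15.5
th 1.104 r 80.0 tang 1.5 rad -2.4 x -0.1 grip 15.5
th 1.200 r 80.2 tang 1.7 rad -0.9 x -0.1 grip 15.3
th 1.297 r 80.4 tang 1.7 rad -0.7 x -0.1 grip 15.9
```

```bash
python3 -m crank '{"offset":[[-0.25,0,-0.76],[-0.33,0,-0.73],[-0.4,0,-0.69],[-0.46,0,-0.65],[-0.53,0,-0.6],[-0.59,0,-0.55],[-0.63,0,-0.48],[-0.68,0,-0.42]],"rot":[[0,0,0],[0,0,0],[0,0,0],[0,0,0],[0,0,0],[0,0,0],[0,0,0],[0,0,0]],"fingers":[1,1,1,1,1,1,1,1]}' >/dev/null; python3 lev.py 5
python3 -m crank '{"offset":[[-0.72,0,-0.35],[-0.76,0,-0.27],[0,0,0],[0,0,0],[0,0,0]],"rot":[[0,0,0],[0,0,0],[0,0,0],[0,0,0],[0,0,0]],"fingers":[1,1,1,4,4]}' >/dev/null; python3 lev.py 5
python3 -m crank '{"offset":[[0,0,-2],[0,0,-3],[0,0,-1],[0,0,0]],"rot":[[0,0,0],[0,0,0],[0,0,0],[0,0,0]],"fingers":[4,4,5,5]}' >/dev/null; python3 go.py 537.4,-152.4,330 537.4,-152.4,200
```

```text
th 0.492 r 80.5 tang -5.7 rad -1.1 x 0.1 grip 15.7
th 0.289 r 80.3 tang -0.6 rad 0.2 x 1.3 grip 25.1
t 43.5 pos [ 528.6 -334.6  328.2] grip 46.7 F [ 0.5 -0.1  0.4] yawx -92.82 tilt 0.3 J [-0.31  0.34  0.17 -0.   -1.39  0.26]
537.4,-152.4,330 -> cm [-18.24   0.02  -0.2 ]
537.4,-152.4,200 -> cm [-1.0e-02  7.0e-02  1.3e+01]
```

```bash
python3 -m crank '{"offset":[[-2.5,0,0],[-3.6,0,0],[-3.6,0,0],[-3.6,0,0],[-3.6,0,0],[-1.34,0,0],[0,0,0],[0,0,0]],"rot":[[0,0,0],[0,0,0],[0,0,0],[0,0,0],[0,0,0],[0,0,0],[0,0,0],[0,0,0]],"fingers":[5,5,5,5,5,5,5,5]}' >/dev/null;python3 go.py 537.4,-152.4,200
python3 -m crank '{"offset":[[0,0.05,2],[0,0,3.5],[0,0,3.5],[0,0,2.5],[0,0,1.3],[0,0,0.2],[0,0,0]],"rot":[[0,0,-8.5],[0,0,-8.5],[0,0,-8.5],[0,0,0],[0,0,0],[0,0,0],[0,0,0]],"fingers":[5,5,5,5,5,5,5]}' > /dev/null
python3 go.py 537.4,-152.4,200
python3 -m crank '{"offset":[[0,0,0],[0,0,0],[0,0,0],[0,0,0]],"rot":[[0,0,0],[0,0,0],[0,0,0],[0,0,0]],"fingers":[2.5,2.5,2.5,2.5]}' 15 >/dev/null
python3 tq.py
```

```text
t 44.3 pos [ 536.3 -152.5  325.4] grip 49.8 F [-0.   0.1 -0.1] yawx -92.82 tilt 0.07 J [ 0.01  0.22 -0.   -0.   -1.35 -0.06]
537.4,-152.4,200 -> cm [-1.000e-02 -1.200e-01  1.254e+01]
t 45.0 pos [ 536.  -153.4  196. ] grip 50.1 F [-0.4  0.3  0.2] yawx -67.4 tilt 0.04 J [ 0.01  0.3  -0.22  0.   -1.05  0.38]
537.4,-152.4,200 -> cm [-0.04 -0.16 -0.4 ]
t 45.4 F [2.7 1.5 0.5] T [ 0.41 -0.71  0.01] pos [ 537.5 -152.   197.1] grip 29.1 J6 0.38
```

```bash
python3 -m crank '{"offset":[[0,-0.12,0],[0,0,0],[0,0,0],[0,0,0],[0,0,0],[0,0,0],[0,0,0],[0,0,0]],"rot":[[0,0,0],[0,0,0],[0,0,8.5],[0,0,8.5],[0,0,8.5],[0,0,8.5],[0,0,8.5],[0,0,8.5]],"fingers":[2.5,2.5,2.5,2.5,2.5,2.5,2.5,2.5]}' 55 >/dev/null; python3 tq.py
python3 -m crank '{"offset":[[0,0,0],[0,0,0],[0,0,0],[0,0,0],[0,0,0],[0,0,0],[0,0,0],[0,0,0]],"rot":[[0,0,8.5],[0,0,8.5],[0,0,8.5],[0,0,8.5],[0,0,8.5],[0,0,8.5],[0,0,8.5],[0,0,8.5]],"fingers":[2.5,2.5,2.5,2.5,2.5,2.5,2.5,2.5]}' >/dev/null; python3 tq.py
python3 -m crank '{"offset":[[0,0,0],[0,0,0],[0,0,0],[0,0,0],[0,0,0],[0,0,0],[0,0,0],[0,0,0]],"rot":[[0,0,8.5],[0,0,8.5],[0,0,8.5],[0,0,8.5],[0,0,8.5],[0,0,8.5],[0,0,8.5],[0,0,8.5]],"fingers":[2.5,2.5,2.5,2.5,2.5,2.5,2.5,2.5]}' >/dev/null; python3 tq.py
```

```text
t 46.2 F [0.9 1.4 3.3] T [ 0.24 -0.26  0.64] pos [ 537.7 -151.9  197. ] grip 28.1 J6 -0.51
t 47.0 F [1.  0.1 2. ] T [-0.08 -0.45  0.61] pos [ 537.9 -152.1  197.1] grip 28.4 J6 -1.70
t 47.8 F [ 1.3 -1.1  3.4] T [-0.31 -0.33  0.66] pos [ 537.7 -152.3  197. ] grip 28.5 J6 -2.89
```

```bash
python3 -m crank '{"offset":[[0,0,0],[0,0,0],[0,0,-2],[0,0,-3.5],[0,0,-3.5],[0,0,-3.5],[0,0,-1],[0,0,0]],"rot":[[0,0,0],[0,0,0],[0,0,0],[0,0,0],[0,0,-8.5],[0,0,-8.5],[0,0,-8.5],[0,0,-8.5]],"fingers":[5,5,5,5,4,4,4,4]}' 15 >/dev/null
python3 -m crank '{"offset":[[0,0,0],[0,0,0],[0,0,0],[0,0,0],[0,0,0],[0,0,0],[0,0,0],[0,0,0]],"rot":[[0,0,-8.5],[0,0,-8.5],[0,0,-8.5],[0,0,-8.5],[0,0,-8.5],[0,0,-8.5],[0,0,-8.5],[0,0,-8.5]],"fingers":[4,4,4,4,4,4,4,4]}' >/dev/null
python3 -m crank '{"offset":[[0,0,0],[0,0,0],[0,0,0],[0,0,0],[0,0,0],[0,0,0],[0,0,0],[0,0,0]],"rot":[[0,0,-8.5],[0,0,-8.5],[0,0,-8.5],[0,0,-8.5],[0,0,-8.5],[0,0,-8.5],[0,0,-8.5],[0,0,0]],"fingers":[4,4,4,4,4,4,4,4]}' >/dev/null
python3 -c "
from h import *
print(wor(0,-212.9,266.6))"
python3 go.py 527.5,-333.9,330 527.5,-333.9,266.6
```

```text
[ 527.3421961  -333.97059048  266.6       ]
t 50.2 pos [ 536.5 -151.8  330.6] grip 39.8 F [ 0.1 -0.2 -1.1] yawx -92.74 tilt 0.11 J [ 0.01  0.22  0.01 -0.   -1.36 -0.06]
527.5,-333.9,330 -> cm [18.23  0.03  0.05]
527.5,-333.9,266.6 -> cm [ 0.   -0.01  6.34]
```

```bash
python3 -m crank '{"offset":[[2.4,0,0],[3.6,0,0],[3.6,0,0],[3.6,0,0],[3.6,0.05,0],[1.4,0,0],[0,0,0],[0,0,0]],"rot":[[0,0,0],[0,0,0],[0,0,0],[0,0,0],[0,0,0],[0,0,0],[0,0,0],[0,0,0]],"fingers":[4,4,4,4,4,4,4,4]}' >/dev/null; python3 go.py 527.5,-333.9,266.6
python3 -m crank '{"offset":[[0,0,2],[0,0,2.5],[0,0,1.5],[0,0,0.2],[0,0,0],[0,0,0],[0,0,0],[0,0,0]],"rot":[[0,0,0],[0,0,0],[0,0,0],[0,0,0],[0,0,0],[0,0,0],[0,0,0],[0,0,0]],"fingers":[4,4,4,4,4,1,1,1]}' 25 >/dev/null
python3 -m crank '{"offset":[[0,0,0]],"rot":[[0,0,0]],"fingers":[1]}'>/dev/null; python3 lev.py 5;python3 tq.py
```

```text
t 51.0 pos [ 527.4 -333.2  330.8] grip 40.0 F [-0.8 -0.1  0.2] yawx -92.89 tilt 0.07 J [-0.3   0.34  0.17 -0.   -1.4   0.25]
527.5,-333.9,266.6 -> cm [ 0.07 -0.02  6.42]
th 0.276 r 82.9 tang 1.5 rad 1.9 x 0.3 grip 16.1
t 51.9 F [-1.6  1.   2.3] T [0.15 0.88 0.03] pos [ 527.6 -333.7  269.8] grip 16.1 J6 0.26
```

```bash
python3 -m crank '{"offset":[[0.5,0,0.16],[0.44,0,0.17],[0.38,0,0.17],[0.37,0,0.19],[0,0,0]],"rot":[[0,0,0],[0,0,0],[0,0,0],[0,0,0],[0,0,0]],"fingers":[1,1,1,1,1]}' >/dev/null; python3 lev.py 5 &&
python3 -m crank '{"offset":[[0.36,0,0.2],[0.35,0,0.23],[0,0,0]],"rot":[[0,0,0],[0,0,0],[0,0,0]],"fingers":[1,1,1]}' >/dev/null; python3 lev.py 5 &&
python3 -m crank '{"offset":[[0.33,0,0.24],[0,0,0]],"rot":[[0,0,0],[0,0,0]],"fingers":[1,1]}' >/dev/null && python3 lev.py 5 &&
python3 -m crank '{"offset":[[0.33,0,0.26],[0,0,0]],"rot":[[0,0,0],[0,0,0]],"fingers":[1,1]}' >/dev/null && python3 lev.py 5 &&
python3 -m crank '{"offset":[[0.31,0,0.28],[0,0,0]],"rot":[[0,0,0],[0,0,0]],"fingers":[1,1]}' >/dev/null && python3 lev.py 5 &&
python3 -m crank '{"offset":[[0.29,0,0.29],[0,0,0]],"rot":[[0,0,0],[0,0,0]],"fingers":[1,1]}' >/dev/null && python3 lev.py 5 &&
python3 -m crank '{"offset":[[0.29,0,0.3],[0,0,0]],"rot":[[0,0,0],[0,0,0]],"fingers":[1,1]}' >/dev/null && python3 lev.py 5 &&
python3 -m crank '{"offset":[[0.26,0,0.32],[0,0,0]],"rot":[[0,0,0],[0,0,0]],"fingers":[1,1]}' >/dev/null && python3 lev.py 5 &&
python3 -m crank '{"offset":[[0.25,0,0.33],[0,0,0]],"rot":[[0,0,0],[0,0,0]],"fingers":[1,1]}' >/dev/null && python3 lev.py 5 &&
python3 -m crank '{"offset":[[0.23,0,0.35],[0,0,0]],"rot":[[0,0,0],[0,0,0]],"fingers":[1,1]}' >/dev/null && python3 lev.py 5
```

```text
th 0.510 r 82.3 tang 0.9 rad 0.2 x 0.1 grip 15.6
th 0.605 r 82.2 tang 3.2 rad -0.8 x 0.1 grip 16.1
th 0.648 r 82.2 tang 5.3 rad -0.4 x 0.1 grip 15.5
```

```bash
python3 -m crank '{"offset":[[0.33,0,0.26],[0,0,0]],"rot":[[0,0,0],[0,0,0]],"fingers":[1,1]}' >/dev/null ; python3 lev.py 5
python3 -m crank '{"offset":[[0,0,0]],"rot":[[0,0,0]],"fingers":[1]}' >/dev/null ; python3 lev.py 5
python3 -m crank '{"offset":[[-0.33,0,-0.26],[-0.33,0,-0.24],[-0.35,0,-0.23],[0,0,0]],"rot":[[0,0,0],[0,0,0],[0,0,0],[0,0,0]],"fingers":[1,1,1,1]}' >/dev/null ; python3 lev.py 5
python3 -m crank '{"offset":[[0,0,0]],"rot":[[0,0,0]],"fingers":[1]}' >/dev/null ; python3 lev.py 5
```

```text
th 0.694 r 82.3 tang 6.3 rad 0.1 x 0.0 grip 15.8
th 0.696 r 82.3 tang 6.5 rad -0.7 x 0.1 grip 15.5
th 0.552 r 82.5 tang -3.5 rad -0.9 x 0.1 grip 15.7
th 0.552 r 82.5 tang -3.2 rad 0.1 x 0.1 grip 15.9
```

Contact began at about 0.57 rad, with 5 N reached by about 0.70. That is slightly tight, so I'll back the nut off about 1.3 rad (75°).

```bash
python3 -m crank '{"offset":[[-0.5,0,-0.25],[-0.5,0,-0.24],[-0.45,0,-0.19],[-0.44,0,-0.17],[0,0,0],[0,0,0],[0,0,0]],"rot":[[0,0,0],[0,0,0],[0,0,0],[0,0,0],[0,0,0],[0,0,0],[0,0,0]],"fingers":[1,1,1,1,1,4,4]}' >/dev/null; python3 lev.py 5
python3 -m crank '{"offset":[[0,0,0],[0,0,-2],[0,0,-3],[0,0,-1],[0,0,0]],"rot":[[0,0,0],[0,0,0],[0,0,0],[0,0,0],[0,0,0]],"fingers":[4,4,4,5,5]}' >/dev/null; python3 go.py 537.4,-152.3,330
python3 -m crank '{"offset":[[-2.5,0,0],[-3.6,0,0],[-3.6,0,0],[-3.6,0,0],[-3.6,0,0],[-1.35,0,0],[0,0,0],[0,0,0]],"rot":[[0,0,0],[0,0,0],[0,0,0],[0,0,0],[0,0,0],[0,0,0],[0,0,0],[0,0,0]],"fingers":[5,5,5,5,5,5,5,5]}' >/dev/null;python3 go.py 537.4,-152.3,199
```

```text
th 0.287 r 82.6 tang -0.1 rad -0.3 x 1.0 grip 24.7
t 54.9 pos [ 528.4 -335.3  330.7] grip 47.0 F [-0.2 -0.2  0.2] yawx -92.82 tilt 0.25 J [-0.31  0.34  0.17 -0.   -1.4   0.26]
537.4,-152.3,330 -> cm [-18.32  -0.     0.05]
t 55.7 pos [ 536.3 -153.1  328. ] grip 49.8 F [0.5 0.6 0.5] yawx -92.82 tilt 0.08 J [ 0.01  0.22  0.   -0.   -1.35 -0.06]
537.4,-152.3,199 -> cm [-0.09 -0.12 12.9 ]
```

```bash
python3 -m crank '{"offset":[[-0.05,-0.1,2],[0,0,3.5],[0,0,3.5],[0,0,2.5],[0,0,1.3],[0,0,0],[0,0,0]],"rot":[[0,0,0],[0,0,0],[0,0,0],[0,0,0],[0,0,0],[0,0,0],[0,0,0]],"fingers":[5,5,5,5,5,5,5]}' > /dev/null
python3 go.py 537.4,-152.3,199
python3 -m crank '{"offset":[[0,0,0],[0,0,0],[0,0,0],[0,0,0],[0,0,0],[0,0,0]],"rot":[[0,0,0],[0,0,0],[0,0,0],[0,0,0],[0,0,0],[0,0,0]],"fingers":[2.5,2.5,2.5,2.5,2.5,2.5]}' 55 >/dev/null
python3 tq.py
python3 -m crank '{"offset":[[0,0,0],[0,0,0],[0,0,0],[0,0,0],[0,0,0],[0,0,0],[0,0,0]],"rot":[[0,0,-8],[0,0,-8.5],[0,0,-8.5],[0,0,-8.5],[0,0,-8.5],[0,0,-8.5],[0,0,-8.5]],"fingers":[2.5,2.5,2.5,2.5,2.5,2.5,2.5]}' >/dev/null; python3 tq.py
python3 -m crank '{"offset":[[0,0,0],[0,0,0],[0,0,0]],"rot":[[0,0,-8.5],[0,0,-7],[0,0,0]],"fingers":[2.5,2.5,2.5]}' >/dev/null; python3 tq.py
```

```text
t 56.4 pos [ 537.8 -153.6  200.9] grip 50.2 F [-1.1 -0.   0.3] yawx -92.9 tilt 0.03 J [ 0.01  0.3  -0.21  0.   -1.06 -0.06]
537.4,-152.3,199 -> cm [-0.13  0.04  0.19]
t 57.0 F [-0.5  0.5  3.1] T [ 0.16  0.44 -0.03] pos [ 537.7 -152.5  201.4] grip 28.3 J6 -0.06
t 57.7 F [-0.3  1.   3.3] T [ 0.29  0.22 -0.6 ] pos [ 538.1 -152.4  201.5] grip 28.2 J6 0.97
t 58.0 F [-0.1  1.6  3.7] T [0.52 0.2  0.15] pos [ 538.1 -152.3  201.5] grip 29.0 J6 1.24
```

```bash
python3 -m crank '{"offset":[[0,0,0],[0,0,0],[0,0,-2],[0,0,-3.5],[0,0,-3.5],[0,0,-3.5],[0,0,-0.5],[0,0,0]],"rot":[[0,0,0],[0,0,0],[0,0,0],[0,0,0],[0,0,8.5],[0,0,8.5],[0,0,8.5],[0,0,8.5]],"fingers":[5,5,5,5,4,4,4,4]}' 15 >/dev/null
python3 -m crank '{"offset":[[0,0,0],[0,0,0],[0,0,0],[0,0,0],[0,0,0],[0,0,0]],"rot":[[0,0,8.5],[0,0,8.5],[0,0,8.5],[0,0,8.5],[0,0,6.5],[0,0,0]],"fingers":[4,4,4,4,4,4]}' >/dev/null
python3 go.py 527.5,-333.9,330 527.5,-333.9,268
```

```text
t 59.4 pos [ 537.3 -152.6  330.2] grip 40.0 F [0.6 0.2 0.1] yawx -92.88 tilt 0.08 J [ 0.01  0.22  0.01 -0.   -1.36 -0.06]
527.5,-333.9,330 -> cm [18.16  0.06  0.02]
527.5,-333.9,268 -> cm [-0.   -0.01  6.2 ]
```

```bash
python3 -m crank '{"offset":[[2.4,0,0],[3.6,0,0],[3.6,0,0],[3.6,0,0],[3.6,0.05,0],[1.35,0,0],[0,0,0],[0,0,0]],"rot":[[0,0,0],[0,0,0],[0,0,0],[0,0,0],[0,0,0],[0,0,0],[0,0,0],[0,0,0]],"fingers":[4,4,4,4,4,4,4,4]}' >/dev/null; python3 go.py 527.5,-333.9,268
python3 -m crank '{"offset":[[0,0,2],[0,0,2.5],[0,0,1.5],[0,0,0.4],[0,0,0],[0,0,0],[0,0,0],[0,0,0]],"rot":[[0,0,0],[0,0,0],[0,0,0],[0,0,0],[0,0,0],[0,0,0],[0,0,0],[0,0,0]],"fingers":[4,4,4,4,4,1,1,1]}' 25 >/dev/null
python3 -m crank '{"offset":[[0,0,0]],"rot":[[0,0,0]],"fingers":[1]}'>/dev/null; python3 lev.py 5;python3 tq.py
```

```text
t 60.2 pos [ 528.  -333.4  330.4] grip 39.9 F [-0.4  0.8  0.1] yawx -92.79 tilt 0.05 J [-0.3   0.34  0.17 -0.   -1.4   0.26]
527.5,-333.9,268 -> cm [0.06 0.04 6.24]
th 0.286 r 80.7 tang 0.8 rad 4.3 x 0.4 grip 16.0
t 61.1 F [-5.8 -0.2  4.4] T [-0.01  1.94 -0.04] pos [ 527.8 -333.9  267.4] grip 16.0 J6 0.26
```

```bash
python3 -m crank '{"offset":[[0.4,0.05,0.14],[0.4,0,0.16],[0.4,0,0.18],[0.38,0,0.18],[0.34,0,0.2],[0.34,0,0.22],[0,0,0]],"rot":[[0,0,0],[0,0,0],[0,0,0],[0,0,0],[0,0,0],[0,0,0],[0,0,0]],"fingers":[1,1,1,1,1,1,1]}' >/dev/null; python3 lev.py 9 &&
python3 -m crank '{"offset":[[0.32,0,0.23],[0,0,0]],"rot":[[0,0,0],[0,0,0]],"fingers":[1,1]}' >/dev/null && python3 lev.py 9 &&
python3 -m crank '{"offset":[[0.31,0,0.25],[0,0,0]],"rot":[[0,0,0],[0,0,0]],"fingers":[1,1]}' >/dev/null && python3 lev.py 9 &&
python3 -m crank '{"offset":[[0.3,0,0.27],[0,0,0]],"rot":[[0,0,0],[0,0,0]],"fingers":[1,1]}' >/dev/null && python3 lev.py 9 &&
python3 -m crank '{"offset":[[0.29,0,0.28],[0,0,0]],"rot":[[0,0,0],[0,0,0]],"fingers":[1,1]}' >/dev/null && python3 lev.py 9 &&
python3 -m crank '{"offset":[[0.27,0,0.29],[0,0,0]],"rot":[[0,0,0],[0,0,0]],"fingers":[1,1]}' >/dev/null && python3 lev.py 9 &&
python3 -m crank '{"offset":[[0.26,0,0.31],[0,0,0]],"rot":[[0,0,0],[0,0,0]],"fingers":[1,1]}' >/dev/null && python3 lev.py 9 &&
python3 -m crank '{"offset":[[0.24,0,0.32],[0,0,0]],"rot":[[0,0,0],[0,0,0]],"fingers":[1,1]}' >/dev/null && python3 lev.py 9 &&
python3 -m crank '{"offset":[[0.22,0,0.33],[0,0,0]],"rot":[[0,0,0],[0,0,0]],"fingers":[1,1]}' >/dev/null && python3 lev.py 9
```

```text
th 0.613 r 79.9 tang 2.1 rad 1.1 x 0.1 grip 15.6
th 0.658 r 79.8 tang 1.7 rad 0.1 x 0.1 grip 16.1
th 0.706 r 79.8 tang 1.9 rad -0.8 x 0.0 grip 15.9
th 0.754 r 79.7 tang 2.6 rad -0.2 x 0.0 grip 15.3
th 0.800 r 79.8 tang 4.1 rad -0.5 x 0.0 grip 15.8
th 0.846 r 79.8 tang 4.4 rad -0.6 x 0.0 grip 15.6
th 0.892 r 80.0 tang 5.1 rad -1.2 x 0.0 grip 15.7
th 0.937 r 80.1 tang 7.1 rad -0.3 x 0.0 grip 15.5
th 0.981 r 80.3 tang 8.3 rad -0.7 x 0.0 grip 15.7
```

```bash
python3 -m crank '{"offset":[[0,0,0],[0.21,0,0.34],[0.19,0,0.35],[0,0,0]],"rot":[[0,0,0],[0,0,0],[0,0,0],[0,0,0]],"fingers":[1,1,1,1]}' 45 >/dev/null; python3 lev.py 20 &&
python3 -m crank '{"offset":[[0.17,0,0.36],[0.16,0,0.37],[0,0,0]],"rot":[[0,0,0],[0,0,0],[0,0,0]],"fingers":[1,1,1]}' >/dev/null && python3 lev.py 20 &&
python3 -m crank '{"offset":[[0.13,0,0.38],[0.12,0,0.38],[0,0,0]],"rot":[[0,0,0],[0,0,0],[0,0,0]],"fingers":[1,1,1]}' >/dev/null && python3 lev.py 20 &&
python3 -m crank '{"offset":[[0.09,0,0.39],[0.08,0,0.39],[0,0,0]],"rot":[[0,0,0],[0,0,0],[0,0,0]],"fingers":[1,1,1]}' >/dev/null && python3 lev.py 20 &&
python3 -m crank '{"offset":[[0.06,0,0.4],[0.04,0,0.39],[0,0,0]],"rot":[[0,0,0],[0,0,0],[0,0,0]],"fingers":[1,1,1]}' >/dev/null && python3 lev.py 20 &&
python3 -m crank '{"offset":[[0.02,0,0.3],[0,0,0]],"rot":[[0,0,0],[0,0,0]],"fingers":[1,1]}' >/dev/null && python3 lev.py 20
```

```text
th 1.065 r 80.7 tang 11.8 rad -1.1 x 0.1 grip 15.2
th 1.158 r 81.4 tang 12.5 rad -0.2 x 0.1 grip 15.5
th 1.251 r 82.0 tang 13.2 rad 0.2 x 0.1 grip 15.1
th 1.343 r 82.6 tang 12.8 rad 1.9 x 0.1 grip 14.9
th 1.434 r 83.3 tang 13.4 rad 2.7 x 0.1 grip 15.1
th 1.467 r 83.5 tang 15.6 rad 2.8 x 0.2 grip 15.0
```

```bash
python3 -m crank '{"offset":[[0,0,0.2],[0,0,0.2],[0,0,0]],"rot":[[0,0,0],[0,0,0],[0,0,0]],"fingers":[1,1,1]}' >/dev/null && python3 lev.py 20 &&
python3 -m crank '{"offset":[[-0.1,0,0.2],[0,0,0.2],[0,0,0]],"rot":[[0,0,0],[0,0,0],[0,0,0]],"fingers":[1,1,1]}' >/dev/null && python3 lev.py 20 &&
python3 -m crank '{"offset":[[0,0,0.2],[0,0,0]],"rot":[[0,0,0],[0,0,0]],"fingers":[1,1]}' >/dev/null && python3 lev.py 20 &&
python3 -m crank '{"offset":[[0,0,0.2],[0,0,0]],"rot":[[0,0,0],[0,0,0]],"fingers":[1,1]}' >/dev/null && python3 lev.py 20
```

```text
th 1.511 r 83.8 tang 15.2 rad 3.4 x 0.2 grip 14.8
th 1.553 r 84.0 tang 17.1 rad 6.0 x 0.3 grip 14.7
th 1.586 r 84.2 tang 13.0 rad 7.2 x 0.2 grip 14.7
th 1.621 r 84.2 tang 11.3 rad 6.8 x 0.1 grip 14.6
```

```bash
python3 -m crank '{"offset":[[0,0,0.2],[0,0,0]],"rot":[[0,0,0],[0,0,0]],"fingers":[1,1]}' >/dev/null && python3 lev.py 22 &&
python3 -m crank '{"offset":[[0,0,0.2],[0,0,0]],"rot":[[0,0,0],[0,0,0]],"fingers":[1,1]}' >/dev/null && python3 lev.py 22
python3 - <<'E'
from h import *
a=get_image("scene")[:,:,::-1];cv2.imwrite("pics/s12.png",a)
c=cv2.resize(a[110:235,110:270],None,fx=4.6,fy=4.6,interpolation=cv2.INTER_CUBIC);cv2.imwrite("pics/s12z.png",c)
E
```

```text
th 1.642 r 84.3 tang 14.6 rad 5.4 x 0.2 grip 14.5
th 1.643 r 84.3 tang 20.0 rad 3.4 x 0.3 grip 14.6
```

View pics/s12z.png

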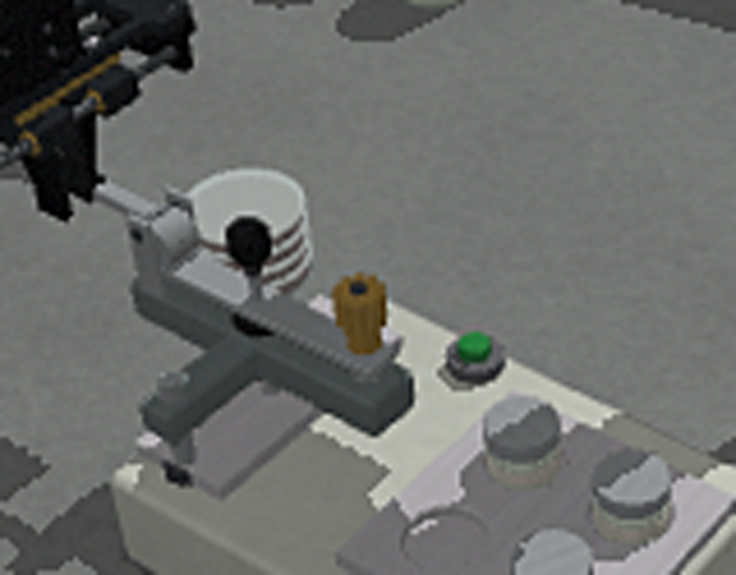

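The lever is level and against its stop, since the force rose without motion. Releasing it and going to the start button.

```bash
python3 -m crank '{"offset":[[0,0,-0.3],[0,0,0],[0,0,0],[0,0,-2],[0,0,-4],[0,0,-4],[0,0,-4],[0,0,0]],"rot":[[0,0,0],[0,0,0],[0,0,0],[0,0,0],[0,0,0],[0,0,0],[0,0,0],[0,0,0]],"fingers":[4,4,4,4,4,0,0,0]}' 15 >/dev/null; python3 go.py 439.8,-146.5,320
python3 - <<'E'
from h import *
a=get_image("scene")[:,:,::-1];cv2.imwrite("pics/s13.png",a)
c=cv2.resize(a[110:235,110:270],None,fx=4.6,fy=4.6,interpolation=cv2.INTER_CUBIC);cv2.imwrite("pics/s13z.png",c)
print(((proj("scene",[wor(0,-285,195),wor(0,-239,195),wor(0,-115,211)])-[109.6,109.6])*4.6).round())
E
```

```text
t 67.45 pos [ 527.4 -391.6  326.4] grip 23.3 F [ 0.1 -0.8  0.6] yawx -92.76 tilt 0.78 J [-0.39  0.39  0.24  0.   -1.41  0.34]
439.8,-146.5,320 -> cm [-24.06   9.94   0.36]
[[ 51. 166.]
 [104. 191.]
 [250. 242.]]
```

View pics/s13z.png

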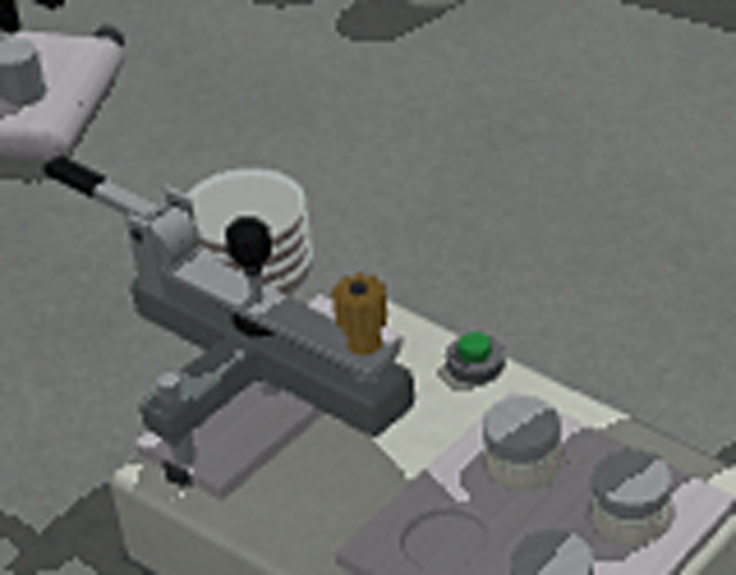

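The lever is level, with its tip at (48,167) against a predicted (51,166), and the knob is unmoved at (248,243). Next, the start button.

```bash
python3 -m crank '{"offset":[[-2,0.8,0],[-3.4,1.4,0],[-3.4,1.4,0],[-3.4,1.4,0],[-3.4,1.4,0],[-3.4,1.4,0],[-3.4,1.4,0],[-1.66,0.74,0]],"rot":[[0,0,0],[0,0,0],[0,0,0],[0,0,0],[0,0,0],[0,0,0],[0,0,0],[0,0,0]],"fingers":[0,0,0,0,0,0,0,0]}' 15 >/dev/null
python3 -m crank '{"offset":[[0,0,0],[0,0,0],[0,0,0],[0,0,0],[0,0,0],[0,0,0],[0,0,0],[0,0,0]],"rot":[[0,0,8.5],[0,0,8.5],[0,0,8.5],[0,0,8.5],[0,0,8.5],[0,0,8.5],[0,0,8.5],[0,0,8.5]],"fingers":[0,0,0,0,0,0,0,0]}' >/dev/null
python3 -m crank '{"offset":[[0,0,0],[0,0,0],[0,0,0],[0,0,0],[0,0,0]],"rot":[[0,0,8.5],[0,0,8.5],[0,0,5],[0,0,0],[0,0,0]],"fingers":[0,0,0,0,0]}' >/dev/null
python3 go.py 439.8,-146.5,130
```

```text
t 69.6 pos [ 437.3 -144.6  318.6] grip 0.6 F [ 0.3 -0.1  0.3] yawx 177.3 tilt 0.11 J [ 0.03  0.05 -0.23 -0.   -1.3  -1.65]
439.8,-146.5,130 -> cm [-0.3  -0.18 18.86]
```

```bash
sed 's/>9.5/>6.5/' chk.py > chk2.py
python3 -m crank '{"offset":[[-0.2,-0.15,3],[0,0,4],[0,0,4],[0,0,4],[0,0,2.5],[0,0,1.5],[0,0,0],[0,0,0]],"rot":[[0,0,0],[0,0,0],[0,0,0],[0,0,0],[0,0,0],[0,0,0],[0,0,0],[0,0,0]],"fingers":[0,0,0,0,0,0,0,0]}' >/dev/null; python3 go.py 439.8,-146.5,114
```

```text
t 70.4 pos [ 439.6 -146.5  129.9] grip 0.4 F [-0.   0.5  0.1] yawx 177.24 tilt 0.02 J [ 0.03  0.23 -0.53  0.   -0.82 -1.65]
439.8,-146.5,114 -> cm [-0.02 -0.    1.59]
```

```bash
python3 -m crank '{"offset":[[0,0,0.5],[0,0,0.5],[0,0,0.3],[0,0,0]],"rot":[[0,0,0],[0,0,0],[0,0,0],[0,0,0]],"fingers":[0,0,0,0]}' >/dev/null; python3 chk2.py &&
python3 -m crank '{"offset":[[0,0,0.1],[0,0,0.1],[0,0,0]],"rot":[[0,0,0],[0,0,0],[0,0,0]],"fingers":[0,0,0]}' >/dev/null && python3 chk2.py &&
python3 -m crank '{"offset":[[0,0,0.1],[0,0,0.1],[0,0,0]],"rot":[[0,0,0],[0,0,0],[0,0,0]],"fingers":[0,0,0]}' >/dev/null && python3 chk2.py &&
python3 -m crank '{"offset":[[0,0,0.1],[0,0,0.1],[0,0,0]],"rot":[[0,0,0],[0,0,0],[0,0,0]],"fingers":[0,0,0]}' >/dev/null && python3 chk2.py &&
python3 -m crank '{"offset":[[0,0,0.1],[0,0,0.1],[0,0,0]],"rot":[[0,0,0],[0,0,0],[0,0,0]],"fingers":[0,0,0]}' >/dev/null && python3 chk2.py &&
python3 -m crank '{"offset":[[0,0,0.1],[0,0,0.1],[0,0,0]],"rot":[[0,0,0],[0,0,0],[0,0,0]],"fingers":[0,0,0]}' >/dev/null && python3 chk2.py &&
python3 -m crank '{"offset":[[0,0,0.1],[0,0,0.1],[0,0,0]],"rot":[[0,0,0],[0,0,0],[0,0,0]],"fingers":[0,0,0]}' >/dev/null && python3 chk2.py
```

```text
z 117.0 Fz 2.7
z 115.0 Fz 3.2
z 114.2 Fz 13.0
```

```bash
python3 -m crank '{"offset":[[0,0,-0.5],[0,0,-2],[0,0,-4],[0,0,-4],[0,0,-4],[0,0,-4],[0,0,0]],"rot":[[0,0,0],[0,0,0],[0,0,0],[0,0,0],[0,0,0],[0,0,0],[0,0,0]],"fingers":[0,0,0,0,0,0,0]}' >/dev/null; python3 go.py
python3 - <<'E'
from h import *
a=get_image("scene")[:,:,::-1];cv2.imwrite("pics/s14.png",a);b=get_image("top")[:,:,::-1];cv2.imwrite("pics/t14.png",b)
c=cv2.resize(a[110:385,105:455],None,fx=2.1,fy=2.1,interpolation=cv2.INTER_CUBIC);cv2.imwrite("pics/s14z.png",c)
E
```

```text
t 72.1 pos [ 441.6 -147.1  303.1] grip 0.3 F [0.8 0.  0.1] yawx 177.2 tilt 0.62 J [ 0.03  0.06 -0.25  0.   -1.25 -1.65]
```

View pics/s14z.png

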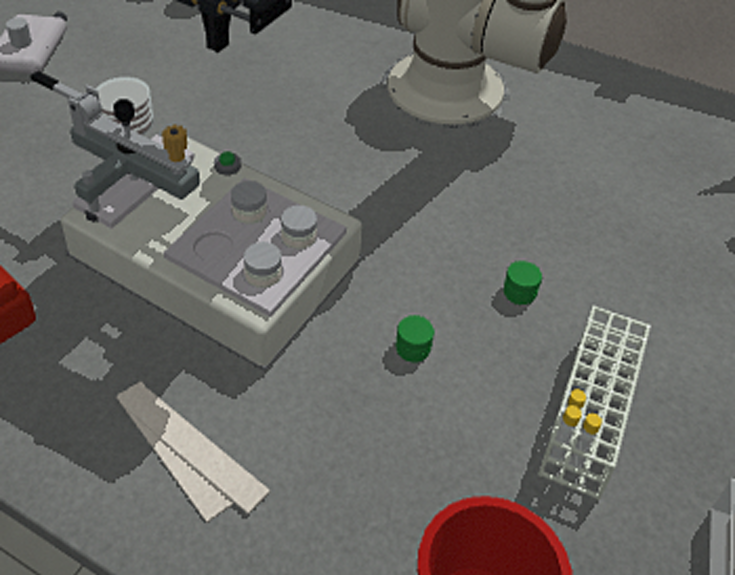

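The three pots are upright in pockets at (249,200), (298,227) and (262,264). The lever is closed and the probe is down. The green pots, rack and dishes have not moved. Handing in.

```bash
python3 -c "
from cell import *
print(hand_in())"
```

```text
the job is handed in; nothing more can be done
None
```

The incubator is set up and the job is handed in, at about 72 s on the robot's clock. No verdict was reported.

- **Pots:** there were three steel-capped pots on the bench, and all three stand upright in pockets in the last picture. I left the two green look-alikes, the tube rack and the dishes alone, and the last picture showed them where they were.
- **Probe:** I lowered it until it bottomed at about 81–82 mm of travel. It pressed on the bottom with about 12 N at most.
- **Nut and lever:**
  - After two turns of the nut, the lever met resistance early, at about 0.57 rad, so I backed the nut off 1.3 rad.
  - Resistance then began at about 0.74 rad, close to midway.
  - Closing took mostly 12–15 N, with one reading of 17 N just before the force eased. At the stop it rose to 20 N.
  - The lever stayed level after release, and the probe knob had not moved.
- **Start button:** I pressed it last, to its stop at 13 N.

My tool-based lever angle read 1.64 rad at the stop instead of 1.56. I took this as the pads sliding on the lever; the picture after release matched a level lever. I could not see the gland's reading directly.

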